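# Fetch the weights from behind the glue containers and weigh down two books

### The job

Two freshly cased books need weighing down, and the steel weights lie on the bench riser behind the glue tub and the paste tin. First stand both the tub and the tin out of the way on the cork mat, then fetch the weights and lay them down gently: the long bar lengthwise on the middle of the large book, the short block on the middle of the small book. Afterwards put the tub and the tin back where each stood on the riser, upright, let go of everything, and leave the iron hand weight and the tape roll alone.

Things in the scene. Friction and masses are not known exactly. Their poses are not given: they have to be found in the camera images.
- tub_c (a point): Glue tub: round white plastic tub with a screw lid, loose, 0.2 to 0.4 kg. Slightly tapered: 58 mm diameter at the foot, 63 mm under the lid, lid 66 mm diameter and 14 mm tall; 100 mm tall over all. The point is on its axis half-way up, 50 mm above its underside; its z axis points up through the lid. At the start it stands in the front row of the riser, about 95 mm beside the paste tin (left or right varies); a steel weight lies about 5 to 16 mm behind it.
- tin_c (a point): Paste tin: square bare-metal tin, loose, 58 x 58 mm (59.5 mm at its top and bottom seams), 96 mm tall to its flat top, with a round dark screw cap 42 mm diameter and 12 mm tall on top, 108 mm over all, 0.25 to 0.46 kg. The point is on its axis half-way up, 54 mm above its underside; x and y are square to its sides, z points up. At the start it stands in the front row of the riser beside the tub, nearly square to the riser.
- bar_c (a point): Long bar weight: plain solid steel bar, loose, 100 mm long along its own y, 28 mm wide along its x, 28 mm tall, 0.5 to 0.7 kg. The point is its centre, 14 mm above its underside. At the start it lies across the riser (long way along the riser's y) right behind one of the two containers, so that there is no room to grip it until they are cleared.
- block_c (a point): Short block weight: plain solid steel block, loose, 60 mm along its own y, 40 mm along its x, 36 mm tall, 0.55 to 0.76 kg. The point is its centre, 18 mm above its underside. At the start it lies right behind the other container on the riser.
- riser: Bench riser, fixed: a low plywood board on two feet, 188 mm deep (its x), 215 mm wide (its y), top of the board 30 mm above the bench; a back rail 14 mm thick along its far edge (+x) stands 30 mm above the board, its inner face at x = +80 mm. Sides and front are open. Origin: middle of its footprint at bench level. Front row (containers) at about x = -46 mm, y = +-48 mm; rear row (weights) at about x = +12 mm, y = +-48 mm. Containers and weights stand on its top.
- mat: Cork mat, fixed flat on the bench: 250 mm long (its x), 160 mm wide (its y), 4 mm thick. Origin: middle of its underside, at bench level. The side area on which the tub and the tin are stood meanwhile; two containers fit one behind the other along its x, 55 mm either side of the middle.
- large_book: Large grey cloth-covered book, fixed, lying flat: 200 mm long (its x, along the spine), 140 mm wide (its y), 30 mm thick. Origin: middle of its underside, at bench level; the top cover is flat, 30 mm above the bench.
- small_book: Small grey cloth-covered book, fixed, lying flat: 140 mm long (its x, along the spine), 100 mm wide (its y), 20 mm thick. Origin: middle of its underside, at bench level; the top cover is flat, 20 mm above the bench.
- iron_weight: Bystander: black iron hand weight, 170 x 55 x 45 mm, with a bent-rod hoop handle up to 122 mm high, 2.6 kg, loose, standing beyond the work. Origin: middle of its underside. To be left where it stands.
- tape_roll: Bystander: roll of brown paper tape lying flat, 90 mm diameter, 30 mm tall, loose, beyond the work. Origin: middle of its underside. To be left where it stands.
Mind the look-alikes: they are no part of the job. Leave any blue or pink look-alike of the part that bears block_c alone. Leave any purple look-alike of the part that bears tub_c alone.

How it is judged:
On the way, in this order (a step that is already met when the one before it is completed fails the run):
1. the tub and the tin both stand upright on the cork mat (angle between each of tub_c, tin_c's own z axis and vertical below 0.15 rad and linear speed of each of tub, tin below 0.03 m/s and x of tub_c in the frame of mat between -0.11 and 0.11 m and y of tub_c in the frame of mat between -0.065 and 0.065 m and z of tub_c in the frame of mat below 0.062 m and x of tin_c in the frame of mat between -0.11 and 0.11 m and y of tin_c in the frame of mat between -0.065 and 0.065 m and z of tin_c in the frame of mat below 0.066 m), for 0.2 s.
2. the long bar lies lengthwise on the middle of the large book and the short block on the middle of the small book (horizontal distance between bar_c and large_book below 0.015 m and z of bar_c in the frame of large_book between 0.038 and 0.05 m and angle between each of bar_c, block_c's own z axis and vertical below 0.15 rad and linear speed of each of bar, block below 0.02 m/s and angular speed of each of bar, block below 0.2 rad/s and angle between the y axis of bar_c and the x axis of large_book, either way round below 0.2 rad and horizontal distance between block_c and small_book below 0.015 m and z of block_c in the frame of small_book between 0.032 and 0.044 m), for 0.2 s.
At the end, for the whole second after the job is handed in: Bar flat and lengthwise (0.2 rad) on the large book and block flat on the small book, each within 15 mm of the middle of its book; tub and tin upright, each within 15 mm of where it stood at the start; all four released and at rest (all of step 2 and distance of each of tub_c, tin_c from where it was at the start of the episode below 0.015 m and angle between each of tub_c, tin_c's own z axis and vertical below 0.15 rad and linear speed of each of tub, tin below 0.02 m/s and angular speed of each of tub, tin below 0.2 rad/s); the robot touches nothing.
It fails at once if the tub or the tin is tipped over (more than 35 degrees) (angle between any of tub_c, tin_c's own z axis and vertical above 0.6 rad).
It fails at once if a weight is dropped onto its book (faster than 0.5 m/s close above the cover) ((horizontal distance between bar_c and large_book below 0.07 m and z of bar_c in the frame of large_book below 0.054 m and linear speed of bar above 0.5 m/s) or (horizontal distance between block_c and small_book below 0.07 m and z of block_c in the frame of small_book below 0.048 m and linear speed of block above 0.5 m/s)).
It fails at once if the hand weight or the tape roll is disturbed (moved more than 15 mm) (distance of any of iron_weight, tape_roll from where it was at the start of the episode above 0.015 m).
It also fails if it takes over 141 s, if anything falls off the work surface, if the arm or the gripper's body presses on something with over 40 N, if the wrist force passes 120 N, or if a joint passes its speed limit or range.

### The arm

A 7-joint arm with a two-finger parallel gripper is mounted at the origin on the work surface. World frame = base frame: x ahead of the robot, y to its left, z up, the work surface at z = 0. Lengths are in m, angles in rad, forces in N, time in s.
With the tool pointing down it reaches from about 0.35 to 0.9 m from the base axis. Payload 8.1 kg.
Tool frame: the origin (TCP) lies midway between the tips of the shut fingers; the grasp point (between the pads) lies 19 mm behind it; z points along the fingers, y is the line along which they close (so a half turn about z gives the same grasp; the last joint's range is limited). The gripper opens to 92 mm and grips with 3 to 60 N. Pads are 19 mm wide; open, the fingers measure 130 mm over their backs; the gripper's body (75 mm by 190 mm) begins 47 mm behind the grasp point.
Start: joints at [-1.435, 0.434, 0.025, 1.573, -0.012, 1.134, -0.075], TCP at [0.148, 0.607, 0.227] pointing down, gripper open.
Joint ranges: [-2.62, 2.62], [-0.44, 2.09], [-1.27, 1.32], [0.08, 2.57], [-1.32, 4.46], [0.12, 2], [-2.74, 2.74]. Speed limits (rad/s): [2.22, 2.22, 3.01, 3.01, 3.14, 3.14, 3.14].

### API

Orientations are given as a rotation vector (axis times angle).
In Python, from cell import arm gives the robot as it stands.
- The arm moves only by the tool move_arm, never from a script. Its argument "motion" is a list of rows, each an object of numbers: "tx", "ty", "tz": the shift along the tool's x, y, z normalised to -1 to 1, where 1 is 1000 mm; "twist": the turn about the tool's z normalised to -1 to 1, where 1 is pi/2 rad. In form: [{"tx": .., "ty": .., "tz": .., "twist": ..}, ...]. A call has 1 to 12 rows; each row shifts and turns the commanded pose from where the row before left it, along the tool's axes as they then stand; what a row does not reach is not made up. A row lasts 1/10 s, in which the tool goes at most 50 mm and 8.59 degrees, less where a joint would pass 70% of its speed; a pose out of reach is approached as far as the arm can. A call with a number of a shift or a turn outside -1 to 1 is refused whole. A call with a gripper value outside its range is refused whole. "gripper" is the gripper's target within -1 to 1 (shut at 1, half-way at 0, fully open at -1), set as the call begins (left out, the last holds). The fingers move at their own pace and stop on an object; "squeeze" is the grip in N (left out, the last holds). Time passes only in rows, so rows that do not move let the fingers close. It gives the time, the measured TCP pose, the force, the opening and the grip force at its end, in the units of the state.
- arm.observe(): the state, without advancing time (a new reading comes with each control period).
- arm.get_image(name): name is "scene" or "top" or "wrist"; returns the picture (420x560x3 uint8, red, green, blue); there is no depth.
- arm.calibration(name): a dict with "K" (3x3 intrinsics, pixels), "T" (4x4, takes a point from camera to world coordinates). Camera axes: x right, y down, z forward; pixel columns grow to the right and rows downward; lengths in m; the calibration is good to about 2 mm. The wrist camera is an equidistant fisheye: a pixel r from the principal point sees the ray r / f radians off the axis. A picture is of the moment at which its call begins: read the wrist's pose just before it. calibration takes no time and is no camera call; for the wrist camera it gives the pose at the moment of the call.
- arm.sign_off(): hands the job in; it is judged then, once.
Trained networks look in the newest picture that a camera, given by its name, has taken for a name from the list of things; names that differ only in an ending like _2 or _b are one class to them, and where a whole thing is asked for, a point or a joint stands for the part that bears it (a point fixed in the world has none). Each returns a list of dicts, best first, with "conf" (0 to 1); they miss things now and then, are a little off and sometimes report something else, mostly with a low value. They report only what shows in the picture. A call takes as long as a camera call. They do not tell look-alikes from the thing itself.
- arm.look_for(camera, query): "point" ([column, row] as shares, 0 to 1, of the picture: columns of its width, rows of its height, amid what is visible of it).
- arm.regions_of(camera, query): "region" (420x560 bool, what is visible of it) and "point" ([column, row] as shares, 0 to 1, of the picture: columns of its width, rows of its height, amid what is visible of it).
- arm.place_of(camera, query): "point" ([column, row] as shares, 0 to 1, of the picture: columns of its width, rows of its height: a listed point, or the origin of a listed thing).
The state is a dict: "clock": time; "joints": joint angles; "dq": joint speeds; "joint_efforts": joint torques, N m; "position": TCP position; "ee_rot": TCP orientation; "force": force on the tool from outside, world axes, zero at the start; "ft_torque": the same for the moment, N m; "width": opening from 0.0 (shut) to 1.0 (fully open); "gripper_force": force on a finger pad.
Only numpy, scipy, OpenCV 4.12 (cv2) and the standard library are available. Lean on these libraries where they do the work, as an engineer would, in place of code of your own. Each camera call takes 0.05 s, during which the arm holds its last target. There are 200 camera calls.

## Working session

There is one attempt and no reset: what is moved stays moved. The work goes in short steps, Python scripts to look and compute and a tool call to move; the robot and the scene stay as the last step left them, time stands still between calls to the robot, and variables do not carry over. Pictures are saved under pics/ and viewed, at most 16 in all, crops included, and the job is handed in when it is done.

Besides the shell and the picture viewer there is one more tool, called after "Request:" as name(argument=value, ...), one argument or row to a line, values as JSON. move_arm: Moves the arm, as the interface text tells. Scaled input: -1 to 1 covers 1000 mm each way for a shift and pi/2 rad each way for a turn. Its arguments: {"type":"object","properties":{"motion":{"type":"array","items":{"type":"object","properties":{"tx":{"type":"number"},"ty":{"type":"number"},"tz":{"type":"number"},"twist":{"type":"number"}}}},"gripper":{"type":"number"},"squeeze":{"type":"number"}},"required":["motion"]}

```bash
ls; mkdir -p pics; python3 - <<'E'
from cell import arm
import cv2
print(arm.observe())
for n in ("scene","top"):
    cv2.imwrite(f"pics/{n}0.png",arm.get_image(n)[:,:,::-1])
    c=arm.calibration(n);print(n,c["K"].tolist(),c["T"].round(3).tolist())
E
```

```text
pics
{'clock': 0.0, 'joints': array([-1.43464635,  0.43521518,  0.02497711,  1.57411773, -0.01160685,
        1.13398334, -0.07513488]), 'dq': array([ 0.00013892, -0.00178405,  0.00173339, -0.00070294, -0.00022232,
       -0.00048925,  0.00026591]), 'joint_efforts': array([-1.35842452e-04, -6.67846656e+01,  9.84852389e-01, -3.14455283e+01,
       -6.05158811e-02,  4.29930235e-02,  2.27710061e-04]), 'position': array([0.14773907, 0.60675396, 0.22594188]), 'ee_rot': array([-3.74305479e-01, -3.11916373e+00,  2.47822393e-03]), 'force': array([ 0.14874695, -0.29391475,  0.13105089]), 'ft_torque': array([-0.02442571, -0.00259935,  0.02431015]), 'gripper_force': 0.0, 'width': 1.0016355892983337}
scene [[468.25585351369455, 0.0, 282.07994350660533], [0.0, 468.25585351369455, 218.38715409138504], [0.0, 0.0, 1.0]] [[0.145, 0.639, -0.756, 1.497], [0.989, -0.076, 0.126, -0.14], [0.023, -0.766, -0.643, 0.899], [0.0, 0.0, 0.0, 1.0]]
top [[462.0772288952001, 0.0, 285.0503396715594], [0.0, 462.0772288952001, 208.8582445066446], [0.0, 0.0, 1.0]] [[0.011, -0.987, 0.159, 0.379], [-1.0, -0.013, -0.008, 0.006], [0.01, -0.159, -0.987, 1.091], [0.0, 0.0, 0.0, 1.0]]
```

View pics/scene0.png

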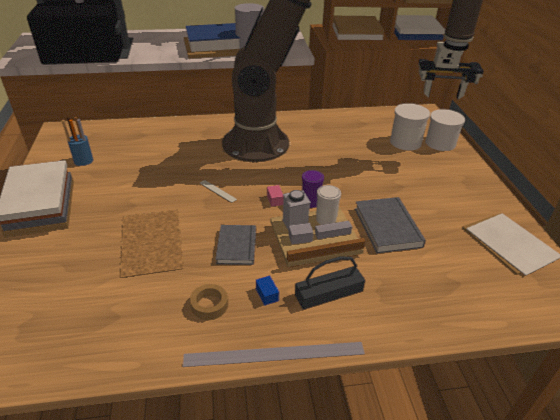

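View pics/top0.png

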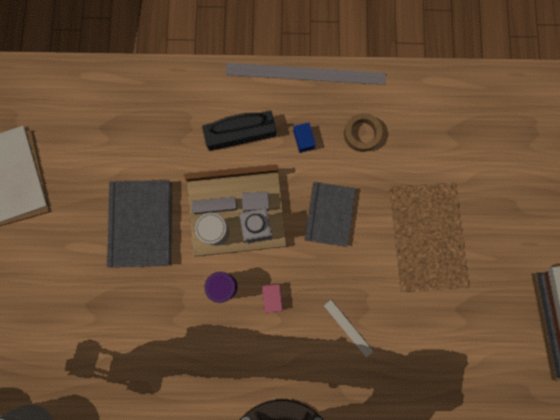

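Scene: the white tub is at top-px (210,228) and the square tin with its cap at (255,222). The bar lies behind the tub at (213,205), the block behind the tin at (255,201). The riser is centred near (236,217), with the large book at (140,223), small book (331,214) and mat (429,237).

Look-alikes:
- **Tub:** purple tub at (220,287), rejected. The white one on the riser matches the description.
- **Block:** pink at (272,298) and blue at (305,137), both rejected. The grey steel one on the riser is right.

Next I measure and take a close crop.

```bash
cat > h.py <<'E'
from cell import arm
import numpy as np, cv2
from scipy.spatial.transform import Rotation as R
def ray(cam,px,z,c=None):
    """world point at height z seen at pixel(s) px"""
    c=c or arm.calibration(cam);K=np.array(c["K"]);T=np.array(c["T"])
    px=np.atleast_2d(px).astype(float)
    d=np.c_[(px[:,0]-K[0,2])/K[0,0],(px[:,1]-K[1,2])/K[1,1]]
    if cam=="wrist":
        th=np.linalg.norm(d,axis=1,keepdims=True);d=np.c_[d/np.maximum(th,1e-9)*np.sin(th),np.cos(th)]
    else: d=np.c_[d,np.ones(len(d))]
    w=d@T[:3,:3].T
    return T[:3,3]+w*((z-T[2,3])/w[:,2:])
def rect(cam,mask,z):
    """centre, sides, long-side angle (deg) of mask outline at height z"""
    k=max(cv2.findContours(mask.astype(np.uint8),cv2.RETR_EXTERNAL,cv2.CHAIN_APPROX_NONE)[0],key=cv2.contourArea)
    p=ray(cam,k[:,0],z)[:,:2]
    (c,s,a)=cv2.minAreaRect((p*1000).astype(np.float32))
    if s[0]<s[1]: a+=90;s=s[::-1]
    a=(a+90)%180-90
    return np.round(c,1),np.round(s,1),round(a,1)
def go(x,y,z,yaw):
    """print twist then tool shifts; yaw(deg)= world direction of tool y, mod 180"""
    o=arm.observe();M=R.from_rotvec(o["ee_rot"]).as_matrix()
    cur=np.degrees(np.arctan2(M[1,1],M[0,1]));d=(yaw-cur+90)%180-90
    tw=-d/90                      # tool z points down
    M2=M@R.from_euler("z",tw*90,degrees=True).as_matrix()
    s=M2.T@(np.array([x,y,z])-o["position"])
    print("t",round(o["clock"],1),"pos",o["position"].round(4),"yaw",cur.round(1),"tilt",np.degrees(np.arccos(-M[2,2])).round(2),"q7",o["joints"][6].round(2),"w",round(o["width"]*92,1),"| twist",tw.round(3),"shift",s.round(4))
E
python3 - <<'E'
from h import *
arm.get_image("top")
for q,z in [("riser",.03),("mat",.004),("large_book",.03),("small_book",.02),("tub_c",.13),("tin_c",.126),("bar_c",.058),("block_c",.066),("iron_weight",.045),("tape_roll",.03)]:
    for r in arm.regions_of("top",q)[:3]:
        p=np.array(r["point"])*[560,420]
        print(q,round(r["conf"],2),p.round(),int(r["region"].sum()),*rect("top",r["region"],z))
im=arm.get_image("top")[160:320,90:480]
cv2.imwrite("pics/crop.png",cv2.resize(im,None,fx=2,fy=2,interpolation=cv2.INTER_CUBIC)[:,:,::-1])
go(0.4,0,.3,0)
E
```

```text
riser 0.96 [236. 201.] 5093 [548.3 112.7] [221.8 200.3] -83.3
mat 0.93 [428. 242.] 6961 [ 493.9 -344.6] [249.6 160.7] 4.6
large_book 0.64 [213. 229.] 864 [503.  162.9] [79.9 70.6] 74.8
small_book 0.78 [328. 213.] 2608 [ 544.4 -108.8] [146.9 103.8] -9.3
tub_c 0.91 [225. 285.] 832 [371.2 127.6] [65.5 62.9] -88.4
tub_c 0.64 [215. 229.] 826 [490.4 147.8] [71.7 61.4] 65.1
tin_c 0.91 [255. 226.] 904 [499.   59.6] [68.4 60.2] 10.3
bar_c 0.93 [214. 204.] 631 [553.1 157.5] [101.9  34.1] -83.5
block_c 0.9 [307. 138.] 442 [714.  -44.7] [65.2 39.3] 14.5
block_c 0.68 [270. 295.] 474 [348.1  23.8] [57.8 39. ] 6.5
block_c 0.55 [254. 200.] 491 [562.1  63.4] [62.9 43.7] -88.5
iron_weight 0.59 [239. 129.] 2104 [737.2 107.8] [172.3  76.1] -75.4
tape_roll 0.73 [369. 126.] 815 [ 739.4 -188.6] [94.1 87.6] -26.8
t 0.7 pos [0.1479 0.6073 0.2268] yaw 76.3 tilt 0.0 q7 -0.08 w 92.3 | twist 0.848 shift [-0.6073  0.2521 -0.0733]
```

View pics/crop.png

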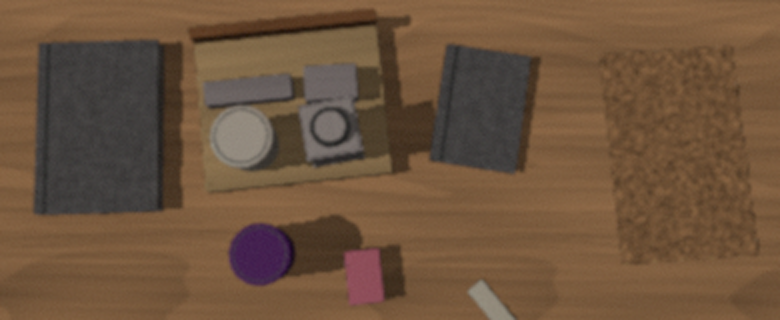

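The crop confirms the choice: white tub (242,137), square tin (330,127), bar (248,90) behind the tub and block (330,82) behind the tin. The purple and pink look-alikes are at the bottom. Next I move above the riser for a wrist look.

Request:
move_arm(
  motion=[
    {"twist": 0.087, "tz": -0.012},
    {"twist": 0.087, "tz": -0.012},
    {"twist": 0.087, "tz": -0.012},
    {"twist": 0.087, "tz": -0.012},
    {"twist": 0.087, "tz": -0.012},
    {"twist": 0.087, "tz": -0.012},
    {"twist": 0.087, "tz": -0.012},
    {"twist": 0.087, "tz": -0.012},
    {"twist": 0.087, "tz": -0.012},
  ],
  gripper=-1,
  squeeze=25,
)

```text
invalid input
```

```bash
python3 - <<'E'
from h import *
go(.50,.11,.34,6)
E
```

```text
t 0.7 pos [0.1479 0.6073 0.2268] yaw 76.3 tilt 0.0 q7 -0.08 w 92.3 | twist 0.781 shift [-0.5313  0.2982 -0.1133]
```

Request:
move_arm(
  motion=[
    {"tx": 0, "ty": 0, "tz": -0.012, "twist": 0.087},
    {"tx": 0, "ty": 0, "tz": -0.012, "twist": 0.087},
    {"tx": 0, "ty": 0, "tz": -0.012, "twist": 0.087},
    {"tx": 0, "ty": 0, "tz": -0.012, "twist": 0.087},
    {"tx": 0, "ty": 0, "tz": -0.012, "twist": 0.087},
    {"tx": 0, "ty": 0, "tz": -0.012, "twist": 0.087},
    {"tx": 0, "ty": 0, "tz": -0.012, "twist": 0.087},
    {"tx": 0, "ty": 0, "tz": -0.012, "twist": 0.087},
    {"tx": 0, "ty": 0, "tz": -0.012, "twist": 0.087},
  ],
  gripper=-1,
  squeeze=25,
)

```text
clock: 1.6
position: [0.1478, 0.6072, 0.3353]
ee_rot: [-2.112, -2.326, 0.0]
force: [-0.5, -0.5, 0.1]
width: 0.998
gripper_force: 0.0
```

```bash
python3 - <<'E'
from h import *
go(.50,.11,.34,6)
E
```

```text
t 1.6 pos [0.1478 0.6072 0.3353] yaw 5.5 tilt 0.01 q7 -1.22 w 91.8 | twist -0.005 shift [-0.5313  0.2983 -0.0048]
```

Request:
move_arm(
  motion=[
    {"tx": -0.042, "ty": 0.0235, "tz": 0, "twist": 0},
    {"tx": -0.042, "ty": 0.0235, "tz": 0, "twist": 0},
    {"tx": -0.042, "ty": 0.0235, "tz": 0, "twist": 0},
    {"tx": -0.042, "ty": 0.0235, "tz": 0, "twist": 0},
    {"tx": -0.042, "ty": 0.0235, "tz": 0, "twist": 0},
    {"tx": -0.042, "ty": 0.0235, "tz": 0, "twist": 0},
    {"tx": -0.042, "ty": 0.0235, "tz": 0, "twist": 0},
    {"tx": -0.042, "ty": 0.0235, "tz": 0, "twist": 0},
    {"tx": -0.042, "ty": 0.0235, "tz": 0, "twist": 0},
    {"tx": -0.042, "ty": 0.0235, "tz": 0, "twist": 0},
    {"tx": -0.042, "ty": 0.0235, "tz": 0, "twist": 0},
    {"tx": -0.042, "ty": 0.0235, "tz": 0, "twist": 0},
  ],
)

```text
clock: 2.8
position: [0.4805, 0.1329, 0.3352]
ee_rot: [-2.105, -2.332, -0.002]
force: [-0.0, 1.2, -0.3]
width: 0.998
gripper_force: 0.0
```

```bash
python3 - <<'E'
from h import *
go(.50,.11,.34,6)
c=arm.calibration("wrist")
im=arm.get_image("wrist");cv2.imwrite("pics/w1.png",im[:,:,::-1]);np.savez("w1.npz",im=im,**c)
print(np.round(c["K"],1).tolist(),np.round(c["T"],4).tolist())
for q,z in [("riser",.03),("large_book",.03),("small_book",.02),("tub_c",.13),("tin_c",.126),("bar_c",.058),("block_c",.066)]:
    for r in arm.regions_of("wrist",q)[:3]:
        p=np.array(r["point"])*[560,420]
        print(q,round(r["conf"],2),p.round(),int(r["region"].sum()),*rect("wrist",r["region"],z))
E
```

```text
t 2.8 pos [0.4805 0.1329 0.3352] yaw 5.9 tilt 0.07 q7 -0.15 w 91.8 | twist -0.001 shift [-0.0248  0.017  -0.0049]
[[325.2, 0.0, 277.3], [0.0, 325.2, 213.4], [0.0, 0.0, 1.0]] [[0.9946, 0.1, 0.0274, 0.4721], [0.1037, -0.9588, -0.2645, 0.204], [-0.0002, 0.2659, -0.964, 0.4943], [0.0, 0.0, 0.0, 1.0]]
riser 0.72 [346. 181.] 10161 [552.  107.5] [217.7 203.3] -84.2
large_book 0.93 [317.  45.] 12219 [515.5 333. ] [200.6 144.4] 2.1
tub_c 0.89 [290. 171.] 2699 [490.5 156.4] [66.2 65.9] -39.0
tub_c 0.64 [198. 174.] 2424 [381.8 144.8] [72.5 58.5] 16.0
tub_c 0.36 [437. 202.] 4119 [686.9 134.3] [139.5  78.6] -73.3
tin_c 0.62 [291. 237.] 2972 [498.3  76.6] [81.4 59.5] -79.1
bar_c 0.96 [332. 164.] 1518 [548.6 164.5] [98.1 31.1] -84.3
block_c 0.84 [190. 234.] 1078 [355.7  45.8] [62.1 43.7] 6.4
block_c 0.68 [327. 226.] 1374 [557.9  74.8] [69.1 44.1] -84.7
block_c 0.68 [314.  45.] 12233 [507.1 328.5] [186.  134.7] 3.1
```

View pics/w1.png

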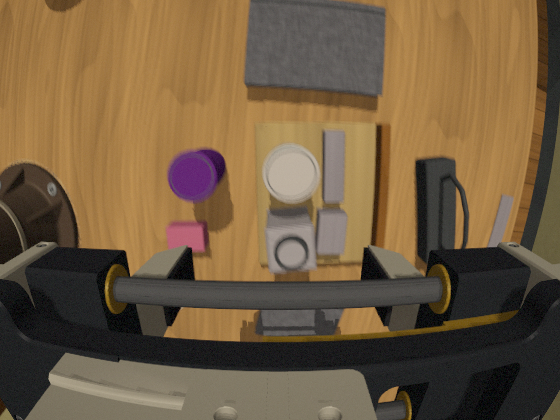

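The wrist picture shows the tub lid at (291,173), tin cap (291,251), bar (333,166), block (331,231) and large book (316,45). The purple tub (193,176) and pink block (187,236) are off the riser. Now I compute the centres.

```bash
python3 - <<'E'
from h import *
d=np.load("w1.npz");c=dict(K=d["K"],T=d["T"]);g=cv2.medianBlur(cv2.cvtColor(d["im"],cv2.COLOR_RGB2GRAY),3)
for roi,z,r0,r1 in [((255,140,325,210),.13,22,34),((265,225,318,275),.138,12,24)]:
    x0,y0,x1,y1=roi
    for h in (cv2.HoughCircles(cv2.resize(g[y0:y1,x0:x1],None,fx=4,fy=4),cv2.HOUGH_GRADIENT,1,20,param1=80,param2=20,minRadius=r0*4,maxRadius=r1*4)[0][:2]):
        p=h[:2]/4+[x0,y0];print("circle",p.round(1),h[2]/4,ray("wrist",p,z,c).round(4))
# hand-read picture points: large book corners, riser corners, bar top corners, block top corners, tin top corners
for n,z,P in [("book",.03,[(249,0),(385,8),(381,95),(246,89)]),("riser",.03,[(257,124),(257,262),(375,124)]),
  ("bar",.058,[(324,130),(343,130),(344,203),(324,202)]),("block",.066,[(318,209),(345,209),(346,253),(317,255)]),("tin",.126,[(267,226),(314,229),(316,271),(269,272)])]:
    q=ray("wrist",P,z,c)[:,:2];print(n,q.round(4).tolist(),q.mean(0).round(4))
print(ray("top",[(211,228.5)],.13).round(4),ray("top",[(255,223.2)],.138).round(4),ray("top",[(139.3,223.5)],.03).round(4))
E
```

```text
Traceback (most recent call last):
TypeError: 'NoneType' object is not subscriptable
```

```bash
python3 - <<'E'
from h import *
d=np.load("w1.npz");c=dict(K=d["K"],T=d["T"])
for n,P,z in [("lid",(291,173.5),.13),("cap",(291.5,251.5),.138)]: print(n,ray("wrist",[P],z,c).round(4))
# hand-read picture points: large book corners, riser corners, bar top corners, block top corners, tin top corners
for n,z,P in [("book",.03,[(249,0),(385,8),(381,95),(246,89)]),("riser",.03,[(257,124),(257,262),(375,124)]),
  ("bar",.058,[(324,130),(343,130),(344,203),(324,202)]),("block",.066,[(318,209),(345,209),(346,253),(317,255)]),("tin",.126,[(267,226),(314,229),(316,271),(269,272)])]:
    q=ray("wrist",P,z,c)[:,:2];print(n,q.round(4).tolist(),q.mean(0).round(4))
print(ray("top",[(211,228.5)],.13).round(4),ray("top",[(255,223.2)],.138).round(4),ray("top",[(139.3,223.5)],.03).round(4))
E
```

```text
lid [[0.493  0.1522 0.13  ]]
cap [[0.5037 0.0616 0.138 ]]
book [[0.4118, 0.3889], [0.6114, 0.4075], [0.6164, 0.2694], [0.4227, 0.2526]] [0.5156 0.3296]
riser [[0.4432, 0.2039], [0.4619, -0.0048], [0.6124, 0.2253]] [0.5058 0.1414]
bar [[0.5345, 0.2057], [0.5603, 0.2092], [0.5757, 0.109], [0.5473, 0.1074]] [0.5544 0.1578]
block [[0.539, 0.0985], [0.5766, 0.1025], [0.589, 0.0378], [0.5472, 0.031]] [0.5629 0.0674]
tin [[0.472, 0.0862], [0.5282, 0.0883], [0.5386, 0.0334], [0.4801, 0.0263]] [0.5047 0.0585]
[[0.4903 0.1524 0.13  ]] [[0.5015 0.0603 0.138 ]] [[0.5114 0.3333 0.03  ]]
```

```bash
python3 - <<'E'
from h import *
go(.492,.152,.072,5.5)
E
```

```text
t 3.2 pos [0.4791 0.136  0.3346] yaw 6.0 tilt 0.03 q7 -0.16 w 92.2 | twist 0.005 shift [0.0145 0.0145 0.2626]
```

Request:
move_arm(
  motion=[
    {"tx": 0.0073, "ty": 0.0073, "tz": 0, "twist": 0},
    {"tx": 0.0072, "ty": 0.0072, "tz": 0, "twist": 0},
    {"tx": 0, "ty": 0, "tz": 0.04, "twist": 0},
    {"tx": 0, "ty": 0, "tz": 0.04, "twist": 0},
    {"tx": 0, "ty": 0, "tz": 0.04, "twist": 0},
    {"tx": 0, "ty": 0, "tz": 0.03, "twist": 0},
    {"tx": 0, "ty": 0, "tz": 0.015, "twist": 0},
    {"tx": 0, "ty": 0, "tz": 0, "twist": 0},
  ],
)

```text
clock: 4.0
position: [0.4916, 0.1511, 0.1675]
ee_rot: [-2.103, -2.332, 0.007]
force: [-0.5, 0.2, 0.6]
width: 0.999
gripper_force: 0.0
```

```bash
python3 - <<'E'
from h import *
c=arm.calibration("wrist")
im=arm.get_image("wrist");cv2.imwrite("pics/w2.png",im[:,:,::-1]);np.savez("w2.npz",im=im,**c)
go(.492,.152,.072,5.5)
E
```

```text
t 4.0 pos [0.4925 0.1511 0.169 ] yaw 5.9 tilt 0.11 q7 -0.03 w 91.9 | twist 0.004 shift [ 0.001  -0.0003  0.097 ]
```

View pics/w2.png

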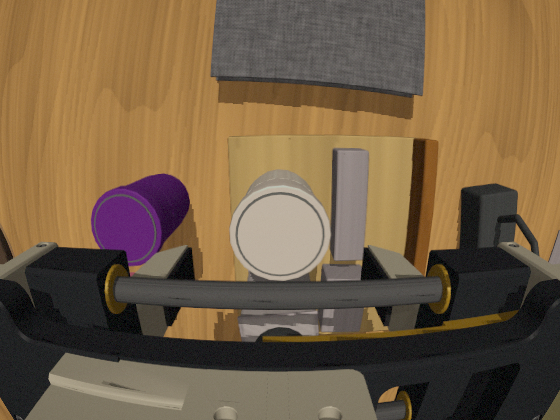

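Lid centre is about (280.5,236), which sits between the fingers (columns 165–390). I check its y and work out the final descent.

```bash
python3 - <<'E'
from h import *
d=np.load("w2.npz");c=dict(K=d["K"],T=d["T"])
print(ray("wrist",[(280.5,236)],.13,c).round(4))
print(ray("wrist",[(332,150),(365,149),(363,259),(333,257)],.058,c).round(4).tolist())
E
```

```text
[[0.4922 0.1534 0.13  ]]
[[0.5298, 0.2072, 0.058], [0.5578, 0.2118, 0.058], [0.5732, 0.1132, 0.058], [0.5447, 0.1128, 0.058]]
```

Request:
move_arm(
  motion=[
    {"tx": 0.002, "ty": 0, "tz": 0.03, "twist": 0},
    {"tx": 0, "ty": 0, "tz": 0.03, "twist": 0},
    {"tx": 0, "ty": 0, "tz": 0.025, "twist": 0},
    {"tx": 0, "ty": 0, "tz": 0.012, "twist": 0},
    {"tx": 0, "ty": 0, "tz": 0, "twist": 0},
    {"tx": 0, "ty": 0, "tz": 0, "twist": 0},
  ],
)

```text
clock: 4.65
position: [0.4935, 0.1529, 0.0739]
ee_rot: [2.105, 2.331, 0.002]
force: [0.3, 0.2, -0.3]
width: 1.0
gripper_force: 0.0
```

Request:
move_arm(
  motion=[
    {"tx": 0, "ty": 0, "tz": 0, "twist": 0},
    {"tx": 0, "ty": 0, "tz": 0, "twist": 0},
    {"tx": 0, "ty": 0, "tz": 0, "twist": 0},
    {"tx": 0, "ty": 0, "tz": 0, "twist": 0},
    {"tx": 0, "ty": 0, "tz": 0, "twist": 0},
    {"tx": 0, "ty": 0, "tz": 0, "twist": 0},
    {"tx": 0, "ty": 0, "tz": 0, "twist": 0},
    {"tx": 0, "ty": 0, "tz": 0, "twist": 0},
  ],
  gripper=1,
  squeeze=25,
)

```text
clock: 5.45
position: [0.4928, 0.1527, 0.0731]
ee_rot: [2.105, 2.332, 0.001]
force: [-0.8, 0.0, 5.8]
width: 0.691
gripper_force: 25.0
```

```bash
python3 - <<'E'
from h import *
go(.492,.152,.072,5.5)
E
```

```text
t 5.5 pos [0.4928 0.1527 0.0731] yaw 5.8 tilt 0.05 q7 0.08 w 63.6 | twist 0.004 shift [-0.0006 -0.0008  0.0011]
```

Request:
move_arm(
  motion=[
    {"tx": 0, "ty": 0, "tz": -0.005, "twist": 0},
    {"tx": 0, "ty": 0, "tz": -0.015, "twist": 0},
    {"tx": 0, "ty": 0, "tz": -0.025, "twist": 0},
    {"tx": 0, "ty": 0, "tz": -0.03, "twist": 0},
    {"tx": 0, "ty": 0, "tz": -0.03, "twist": 0},
    {"tx": 0, "ty": 0, "tz": -0.025, "twist": 0},
    {"tx": 0, "ty": 0, "tz": -0.01, "twist": 0},
    {"tx": 0, "ty": 0, "tz": 0, "twist": 0},
  ],
)

```text
clock: 6.25
position: [0.4928, 0.1527, 0.2134]
ee_rot: [2.105, 2.332, 0.003]
force: [0.0, -0.3, -2.7]
width: 0.692
gripper_force: 25.0
```

```bash
python3 - <<'E'
from h import *
go(.437,-.35,.1,4.6)
E
```

```text
t 6.2 pos [0.4928 0.1527 0.2134] yaw 5.9 tilt 0.1 q7 -0.07 w 63.6 | twist 0.014 shift [-0.4967 -0.0961  0.1128]
```

Request:
move_arm(
  motion=[
    {"tx": -0.02, "ty": -0.004, "tz": 0, "twist": 0.014},
    {"tx": -0.04, "ty": -0.008, "tz": 0, "twist": 0},
    {"tx": -0.048, "ty": -0.009, "tz": 0, "twist": 0},
    {"tx": -0.048, "ty": -0.009, "tz": 0, "twist": 0},
    {"tx": -0.048, "ty": -0.009, "tz": 0, "twist": 0},
    {"tx": -0.048, "ty": -0.009, "tz": 0, "twist": 0},
    {"tx": -0.048, "ty": -0.009, "tz": 0, "twist": 0},
    {"tx": -0.048, "ty": -0.009, "tz": 0, "twist": 0},
    {"tx": -0.048, "ty": -0.009, "tz": 0, "twist": 0},
    {"tx": -0.045, "ty": -0.009, "tz": 0, "twist": 0},
    {"tx": -0.036, "ty": -0.008, "tz": 0, "twist": 0},
    {"tx": -0.02, "ty": -0.004, "tz": 0, "twist": 0},
  ],
)

```text
clock: 7.45
position: [0.4339, -0.3544, 0.2111]
ee_rot: [-2.136, -2.302, 0.004]
force: [-0.2, 0.6, -2.3]
width: 0.696
gripper_force: 25.0
```

```bash
python3 - <<'E'
from h import *
go(.437,-.35,.0475,4.6)
c=arm.calibration("wrist")
im=arm.get_image("wrist");cv2.imwrite("pics/w3.png",im[:,:,::-1]);np.savez("w3.npz",im=im,**c)
for r in arm.regions_of("wrist","mat")[:2]: print("mat",r["conf"],rect("wrist",r["region"],.004))
for r in arm.regions_of("wrist","small_book")[:2]: print("sb",r["conf"],rect("wrist",r["region"],.02))
E
```

```text
t 7.5 pos [ 0.4339 -0.3544  0.2111] yaw 4.3 tilt 0.18 q7 1.0 w 64.0 | twist -0.003 shift [0.0042 0.004  0.1636]
mat 0.83 (array([ 491.7, -342.9]), array([252.2, 161.1]), 4.3)
sb 0.8 (array([ 545. , -148.4]), array([155.4,  65.1]), 13.0)
```

View pics/w3.png

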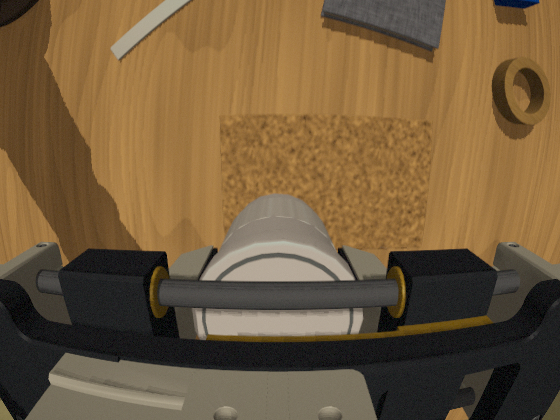

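The tub hangs over the near (left) half of the mat, which spans columns 220–432. Mat centre (0.493,-0.344) is confirmed, so I lower.

Request:
move_arm(
  motion=[
    {"tx": 0.004, "ty": 0.003, "tz": 0.02, "twist": 0},
    {"tx": 0, "ty": 0, "tz": 0.04, "twist": 0},
    {"tx": 0, "ty": 0, "tz": 0.035, "twist": 0},
    {"tx": 0, "ty": 0, "tz": 0.03, "twist": 0},
    {"tx": 0, "ty": 0, "tz": 0.015, "twist": 0},
    {"tx": 0, "ty": 0, "tz": 0.007, "twist": 0},
    {"tx": 0, "ty": 0, "tz": 0.005, "twist": 0},
    {"tx": 0, "ty": 0, "tz": 0.004, "twist": 0},
    {"tx": 0, "ty": 0, "tz": 0.003, "twist": 0},
    {"tx": 0, "ty": 0, "tz": 0, "twist": 0},
    {"tx": 0, "ty": 0, "tz": 0, "twist": 0},
  ],
)

```text
clock: 8.7
position: [0.4398, -0.3466, 0.0542]
ee_rot: [2.13, 2.308, 0.0]
force: [-0.7, 0.3, -2.1]
width: 0.694
gripper_force: 25.0
```

```bash
python3 - <<'E'
from h import *
go(.437,-.35,.0475,4.6)
E
```

```text
t 8.7 pos [ 0.4398 -0.3466  0.0542] yaw 4.6 tilt 0.04 q7 1.15 w 63.8 | twist -0.0 shift [-0.0032 -0.0031  0.0067]
```

Request:
move_arm(
  motion=[
    {"tx": 0, "ty": 0, "tz": 0.003, "twist": 0},
    {"tx": 0, "ty": 0, "tz": 0.003, "twist": 0},
    {"tx": 0, "ty": 0, "tz": 0, "twist": 0},
    {"tx": 0, "ty": 0, "tz": 0, "twist": 0},
  ],
)

```text
clock: 9.1
position: [0.4395, -0.3464, 0.0476]
ee_rot: [-2.131, -2.308, 0.0]
force: [-0.4, -0.7, -2.8]
width: 0.698
gripper_force: 25.0
```

```bash
python3 - <<'E'
from h import *
go(.437,-.35,.0475,4.6);print(arm.observe()["force"])
E
```

```text
t 9.1 pos [ 0.4395 -0.3464  0.0476] yaw 4.6 tilt 0.02 q7 1.16 w 64.2 | twist -0.0 shift [-0.0034 -0.0028  0.0001]
[-0.38212241 -0.70350179 -2.78541156]
```

Request:
move_arm(
  motion=[
    {"tx": 0, "ty": 0, "tz": 0.001, "twist": 0},
    {"tx": 0, "ty": 0, "tz": 0.001, "twist": 0},
    {"tx": 0, "ty": 0, "tz": 0, "twist": 0},
    {"tx": 0, "ty": 0, "tz": 0, "twist": 0},
  ],
)

```text
clock: 9.5
position: [0.4398, -0.3468, 0.047]
ee_rot: [2.131, 2.307, 0.002]
force: [-3.5, 4.3, 14.6]
width: 0.693
gripper_force: 25.0
```

Request:
move_arm(
  motion=[
    {"tx": 0, "ty": 0, "tz": -0.0005, "twist": 0},
    {"tx": 0, "ty": 0, "tz": 0, "twist": 0},
    {"tx": 0, "ty": 0, "tz": 0, "twist": 0},
    {"tx": 0, "ty": 0, "tz": 0, "twist": 0},
    {"tx": 0, "ty": 0, "tz": 0, "twist": 0},
    {"tx": 0, "ty": 0, "tz": -0.02, "twist": 0},
    {"tx": 0, "ty": 0, "tz": -0.03, "twist": 0},
    {"tx": 0, "ty": 0, "tz": -0.05, "twist": 0},
    {"tx": 0, "ty": 0, "tz": -0.05, "twist": 0},
    {"tx": 0, "ty": 0, "tz": -0.04, "twist": 0},
  ],
  gripper=-1,
)

```text
clock: 10.5
position: [0.4395, -0.3469, 0.2389]
ee_rot: [2.131, 2.307, 0.0]
force: [1.4, 0.0, -0.2]
width: 1.0
gripper_force: 0.0
```

```bash
python3 - <<'E'
from h import *
go(.503,.061,.2,6)
E
```

```text
t 10.5 pos [ 0.4395 -0.3469  0.2389] yaw 4.5 tilt 0.08 q7 0.97 w 92.0 | twist -0.016 shift [0.399  0.1058 0.0386]
```

Request:
move_arm(
  motion=[
    {"tx": 0.03, "ty": 0.008, "tz": 0, "twist": -0.016},
    {"tx": 0.046, "ty": 0.0122, "tz": 0, "twist": 0},
    {"tx": 0.046, "ty": 0.0122, "tz": 0, "twist": 0},
    {"tx": 0.046, "ty": 0.0122, "tz": 0, "twist": 0},
    {"tx": 0.046, "ty": 0.0122, "tz": 0, "twist": 0},
    {"tx": 0.046, "ty": 0.0122, "tz": 0, "twist": 0},
    {"tx": 0.046, "ty": 0.0122, "tz": 0, "twist": 0},
    {"tx": 0.046, "ty": 0.0122, "tz": 0, "twist": 0},
    {"tx": 0.032, "ty": 0.008, "tz": 0.01, "twist": 0},
    {"tx": 0.015, "ty": 0.004, "tz": 0.015, "twist": 0},
    {"tx": 0, "ty": 0, "tz": 0.014, "twist": 0},
    {"tx": 0, "ty": 0, "tz": 0, "twist": 0},
  ],
)

```text
clock: 11.7
position: [0.5021, 0.0618, 0.1957]
ee_rot: [-2.099, -2.335, 0.005]
force: [0.2, -0.8, -0.1]
width: 1.0
gripper_force: 0.0
```

```bash
python3 - <<'E'
from h import *
go(.503,.061,.079,6)
c=arm.calibration("wrist")
im=arm.get_image("wrist");cv2.imwrite("pics/w4.png",im[:,:,::-1]);np.savez("w4.npz",im=im,**c)
E
```

```text
t 11.7 pos [0.5021 0.0618 0.1957] yaw 6.1 tilt 0.19 q7 0.14 w 92.0 | twist 0.001 shift [-0.0008  0.0012  0.1167]
```

View pics/w4.png

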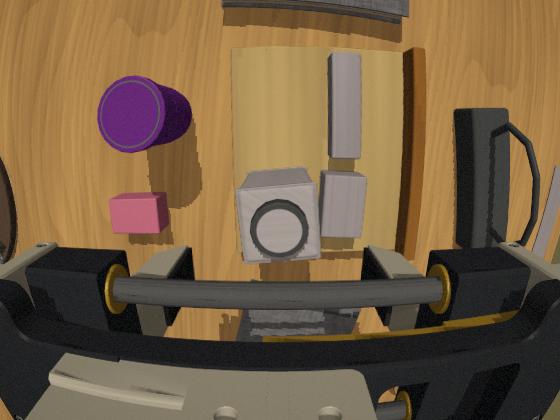

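The tin cap is at (280,230) with its sides turned slightly. The bar (345,105) and block (343,205) are now in clear view. I compute poses from their corners.

```bash
python3 - <<'E'
from h import *
d=np.load("w4.npz");c=dict(K=d["K"],T=d["T"])
print("cap",ray("wrist",[(280,230)],.138,c).round(4))
for n,z,P in [("tin",.126,[(237,188),(317,182),(321,259),(242,263)]),("bar",.058,[(331,54),(360,55),(360,158),(328,157)]),("block",.066,[(323,171),(365,173),(361,237),(321,235)]),("riser",.03,[(231,49),(404,52),(236,258)])]:
    q=ray("wrist",P,z,c)[:,:2];e=np.diff(q,axis=0)
    print(n,q.mean(0).round(4),"edges mm",(np.linalg.norm(e,axis=1)*1000).round(1),"ang",np.degrees(np.arctan2(e[:,1],e[:,0])).round(1))
E
```

```text
cap [[0.5028 0.0615 0.138 ]]
tin [0.5022 0.0617] edges mm [57.6 59.9 61. ] ang [  10.6  -78.9 -170.6]
bar [0.5523 0.1592] edges mm [27.2 97.1 30.4] ang [   8.   -83.1 -174.2]
block [0.561  0.0682] edges mm [39.2 62.  39.3] ang [   4.5  -83.6 -177.2]
riser [0.5051 0.1415] edges mm [176.8 284.6] ang [   7.5 -122. ]
```

Request:
move_arm(
  motion=[
    {"tx": 0, "ty": 0.001, "tz": 0.02, "twist": -0.042},
    {"tx": 0, "ty": 0, "tz": 0.03, "twist": 0},
    {"tx": 0, "ty": 0, "tz": 0.03, "twist": 0},
    {"tx": 0, "ty": 0, "tz": 0.025, "twist": 0},
    {"tx": 0, "ty": 0, "tz": 0.011, "twist": 0},
    {"tx": 0, "ty": 0, "tz": 0, "twist": 0},
    {"tx": 0, "ty": 0, "tz": 0, "twist": 0},
  ],
)

```text
clock: 12.45
position: [0.5051, 0.0611, 0.0823]
ee_rot: [2.024, 2.402, 0.002]
force: [-0.3, 0.1, 0.4]
width: 1.0
gripper_force: 0.0
```

Request:
move_arm(
  motion=[
    {"tx": 0, "ty": 0, "tz": 0, "twist": 0},
    {"tx": 0, "ty": 0, "tz": 0, "twist": 0},
    {"tx": 0, "ty": 0, "tz": 0, "twist": 0},
    {"tx": 0, "ty": 0, "tz": 0, "twist": 0},
    {"tx": 0, "ty": 0, "tz": 0, "twist": 0},
    {"tx": 0, "ty": 0, "tz": 0, "twist": 0},
    {"tx": 0, "ty": 0, "tz": 0, "twist": 0},
    {"tx": 0, "ty": 0, "tz": 0, "twist": 0},
  ],
  gripper=1,
  squeeze=25,
)

```text
clock: 13.25
position: [0.5039, 0.0615, 0.0813]
ee_rot: [-2.023, -2.403, 0.0]
force: [-3.2, -0.1, 4.7]
width: 0.629
gripper_force: 24.9
```

```bash
python3 - <<'E'
from h import *
go(.502,.062,.079,10)
E
```

```text
t 13.2 pos [0.5039 0.0615 0.0813] yaw 9.8 tilt 0.04 q7 0.34 w 57.9 | twist -0.002 shift [ 0.0009 -0.0018  0.0023]
```

Request:
move_arm(
  motion=[
    {"tx": 0, "ty": 0, "tz": -0.005, "twist": 0},
    {"tx": 0, "ty": 0, "tz": -0.015, "twist": 0},
    {"tx": 0, "ty": 0, "tz": -0.025, "twist": 0},
    {"tx": 0, "ty": 0, "tz": -0.025, "twist": 0},
    {"tx": 0, "ty": 0, "tz": -0.02, "twist": 0},
    {"tx": 0, "ty": 0, "tz": -0.01, "twist": 0},
    {"tx": 0, "ty": 0, "tz": 0, "twist": 0},
  ],
)

```text
clock: 13.95
position: [0.505, 0.0616, 0.1821]
ee_rot: [2.023, 2.403, 0.003]
force: [-0.4, 0.2, -4.1]
width: 0.63
gripper_force: 24.9
```

```bash
python3 - <<'E'
from h import *
go(.55,-.34,.0555,5)
E
```

```text
t 13.9 pos [0.505  0.0616 0.1821] yaw 9.8 tilt 0.13 q7 0.22 w 58.0 | twist 0.053 shift [-0.4041  0.0096  0.1264]
```

Request:
move_arm(
  motion=[
    {"tx": 0, "ty": 0, "tz": 0, "twist": 0.053},
    {"tx": -0.02, "ty": 0, "tz": 0, "twist": 0},
    {"tx": -0.04, "ty": 0.001, "tz": 0, "twist": 0},
    {"tx": -0.048, "ty": 0.0015, "tz": 0, "twist": 0},
    {"tx": -0.048, "ty": 0.0015, "tz": 0, "twist": 0},
    {"tx": -0.048, "ty": 0.0015, "tz": 0, "twist": 0},
    {"tx": -0.048, "ty": 0.0015, "tz": 0, "twist": 0},
    {"tx": -0.048, "ty": 0.0015, "tz": 0, "twist": 0},
    {"tx": -0.045, "ty": 0.001, "tz": 0, "twist": 0},
    {"tx": -0.037, "ty": 0, "tz": 0, "twist": 0},
    {"tx": -0.02, "ty": 0, "tz": 0, "twist": 0},
    {"tx": 0, "ty": 0, "tz": 0, "twist": 0},
  ],
)

```text
clock: 15.15
position: [0.5472, -0.3422, 0.1795]
ee_rot: [-2.127, -2.311, 0.005]
force: [-0.5, -0.3, -3.4]
width: 0.632
gripper_force: 24.9
```

```bash
python3 - <<'E'
from h import *
go(.55,-.34,.0555,5)
E
```

```text
t 15.2 pos [ 0.5472 -0.3422  0.1795] yaw 4.7 tilt 0.17 q7 0.91 w 58.2 | twist -0.003 shift [0.0022 0.0033 0.124 ]
```

Request:
move_arm(
  motion=[
    {"tx": 0, "ty": 0, "tz": 0.02, "twist": 0},
    {"tx": 0, "ty": 0, "tz": 0.03, "twist": 0},
    {"tx": 0, "ty": 0, "tz": 0.03, "twist": 0},
    {"tx": 0, "ty": 0, "tz": 0.02, "twist": 0},
    {"tx": 0, "ty": 0, "tz": 0.01, "twist": 0},
    {"tx": 0, "ty": 0, "tz": 0.006, "twist": 0},
    {"tx": 0, "ty": 0, "tz": 0.003, "twist": 0},
    {"tx": 0, "ty": 0, "tz": 0.002, "twist": 0},
    {"tx": 0, "ty": 0, "tz": 0.001, "twist": 0},
    {"tx": 0, "ty": 0, "tz": 0, "twist": 0},
    {"tx": 0, "ty": 0, "tz": 0, "twist": 0},
  ],
)

```text
clock: 16.25
position: [0.5493, -0.3384, 0.0597]
ee_rot: [2.121, 2.316, 0.001]
force: [0.3, 0.4, -2.5]
width: 0.633
gripper_force: 24.9
```

Request:
move_arm(
  motion=[
    {"tx": 0, "ty": 0, "tz": 0.002, "twist": 0},
    {"tx": 0, "ty": 0, "tz": 0.001, "twist": 0},
    {"tx": 0, "ty": 0, "tz": 0.001, "twist": 0},
    {"tx": 0, "ty": 0, "tz": 0.001, "twist": 0},
    {"tx": 0, "ty": 0, "tz": 0, "twist": 0},
    {"tx": 0, "ty": 0, "tz": 0, "twist": 0},
  ],
)

```text
clock: 16.85
position: [0.549, -0.3382, 0.0553]
ee_rot: [2.122, 2.317, 0.001]
force: [-4.8, 2.6, 10.2]
width: 0.633
gripper_force: 24.9
```

Request:
move_arm(
  motion=[
    {"tx": 0, "ty": 0, "tz": 0, "twist": 0},
    {"tx": 0, "ty": 0, "tz": 0, "twist": 0},
    {"tx": 0, "ty": 0, "tz": 0, "twist": 0},
    {"tx": 0, "ty": 0, "tz": 0, "twist": 0},
    {"tx": 0, "ty": 0, "tz": 0, "twist": 0},
    {"tx": 0, "ty": 0, "tz": -0.02, "twist": 0},
    {"tx": 0, "ty": 0, "tz": -0.03, "twist": 0},
    {"tx": 0, "ty": 0, "tz": -0.05, "twist": 0},
    {"tx": 0, "ty": 0, "tz": -0.05, "twist": 0},
    {"tx": 0, "ty": 0, "tz": -0.05, "twist": 0},
    {"tx": 0, "ty": 0, "tz": -0.02, "twist": 0},
  ],
  gripper=-1,
)

```text
clock: 17.95
position: [0.55, -0.3398, 0.2796]
ee_rot: [2.118, 2.311, 0.002]
force: [0.5, -0.5, -1.3]
width: 1.0
gripper_force: 0.0
```

```bash
python3 - <<'E'
from h import *
go(.55,.16,.2,7)
cv2.imwrite("pics/scene2.png",arm.get_image("scene")[:,:,::-1])
E
```

```text
t 17.9 pos [ 0.55   -0.3398  0.2796] yaw 5.0 tilt 0.38 q7 0.86 w 92.0 | twist -0.022 shift [0.4964 0.0605 0.078 ]
```

View pics/scene2.png

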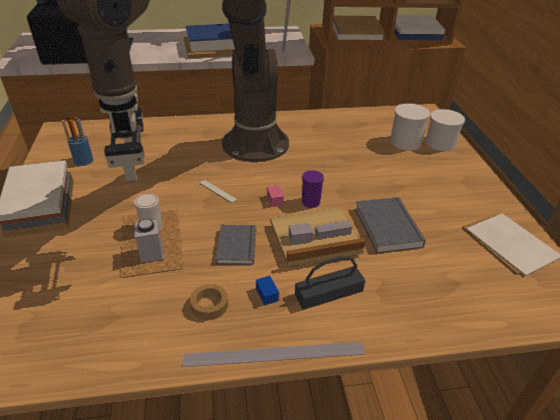

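The tub (148,213) and tin (148,238) stand upright on the mat, and the riser now holds only the block (301,232) and bar (334,228). Next, the bar.

Request:
move_arm(
  motion=[
    {"tx": 0.025, "ty": 0.003, "tz": 0, "twist": -0.022},
    {"tx": 0.045, "ty": 0.0055, "tz": 0, "twist": 0},
    {"tx": 0.048, "ty": 0.006, "tz": 0, "twist": 0},
    {"tx": 0.048, "ty": 0.006, "tz": 0, "twist": 0},
    {"tx": 0.048, "ty": 0.006, "tz": 0, "twist": 0},
    {"tx": 0.048, "ty": 0.006, "tz": 0, "twist": 0},
    {"tx": 0.048, "ty": 0.006, "tz": 0, "twist": 0},
    {"tx": 0.048, "ty": 0.006, "tz": 0, "twist": 0},
    {"tx": 0.046, "ty": 0.006, "tz": 0.01, "twist": 0},
    {"tx": 0.043, "ty": 0.005, "tz": 0.015, "twist": 0},
    {"tx": 0.03, "ty": 0.004, "tz": 0.02, "twist": 0},
    {"tx": 0.018, "ty": 0.002, "tz": 0.02, "twist": 0},
  ],
)

```text
clock: 19.2
position: [0.5499, 0.1642, 0.2081]
ee_rot: [-2.076, -2.357, -0.001]
force: [-0.4, 0.1, -0.2]
width: 0.999
gripper_force: 0.0
```

```bash
python3 - <<'E'
from h import *
go(.552,.16,.037,7)
c=arm.calibration("wrist")
im=arm.get_image("wrist");cv2.imwrite("pics/w5.png",im[:,:,::-1]);np.savez("w5.npz",im=im,**c)
E
```

```text
t 19.2 pos [0.5499 0.1642 0.2081] yaw 7.2 tilt 0.06 q7 0.01 w 91.9 | twist 0.003 shift [-0.0046  0.0015  0.1711]
```

View pics/w5.png

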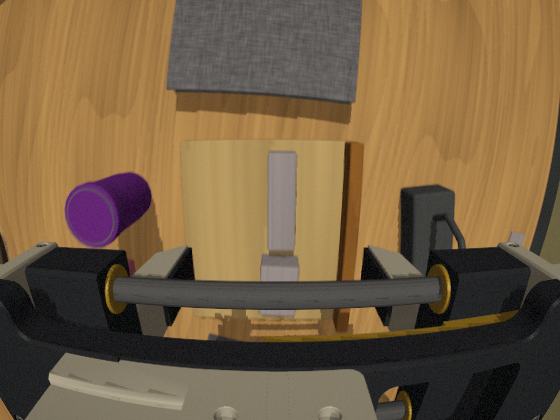

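The bar spans (268–296, 152–249), about centred between the fingers.

```bash
python3 - <<'E'
from h import *
d=np.load("w5.npz");c=dict(K=d["K"],T=d["T"])
for n,z,P in [("bar",.058,[(268,153),(296,153),(296,249),(268,248)]),("block",.066,[(260,256),(298,256)]),("rail",.06,[(346,143),(340,330)])]:
    q=ray("wrist",P,z,c)[:,:2];e=np.diff(q,axis=0)
    print(n,q.mean(0).round(4),"edges mm",(np.linalg.norm(e,axis=1)*1000).round(1),"ang",np.degrees(np.arctan2(e[:,1],e[:,0])).round(1))
E
```

```text
bar [0.5537 0.1622] edges mm [26.6 97.3 28.6] ang [   7.4  -81.9 -174.9]
block [0.5576 0.109 ] edges mm [38.2] ang [7.3]
rail [0.6234 0.1249] edges mm [209.9] ang [-80.7]
```

Request:
move_arm(
  motion=[
    {"tx": -0.003, "ty": 0.003, "tz": 0.01, "twist": 0},
    {"tx": 0, "ty": 0, "tz": 0.03, "twist": 0},
    {"tx": 0, "ty": 0, "tz": 0.035, "twist": 0},
    {"tx": 0, "ty": 0, "tz": 0.035, "twist": 0},
    {"tx": 0, "ty": 0, "tz": 0.03, "twist": 0},
    {"tx": 0, "ty": 0, "tz": 0.02, "twist": 0},
    {"tx": 0, "ty": 0, "tz": 0.007, "twist": 0},
    {"tx": 0, "ty": 0, "tz": 0, "twist": 0},
    {"tx": 0, "ty": 0, "tz": 0, "twist": 0},
  ],
  gripper=-0.3,
)

```text
clock: 20.15
position: [0.5549, 0.1573, 0.0434]
ee_rot: [2.082, 2.351, 0.002]
force: [-0.5, -0.5, -0.5]
width: 0.65
gripper_force: 0.0
```

Request:
move_arm(
  motion=[
    {"tx": 0, "ty": 0, "tz": 0, "twist": 0},
    {"tx": 0, "ty": 0, "tz": 0, "twist": 0},
    {"tx": 0, "ty": 0, "tz": 0, "twist": 0},
    {"tx": 0, "ty": 0, "tz": 0, "twist": 0},
    {"tx": 0, "ty": 0, "tz": 0, "twist": 0},
    {"tx": 0, "ty": 0, "tz": 0, "twist": 0},
  ],
  gripper=1,
  squeeze=40,
)

```text
clock: 20.75
position: [0.5542, 0.1582, 0.0425]
ee_rot: [2.081, 2.353, 0.001]
force: [0.6, 0.0, 2.9]
width: 0.301
gripper_force: 40.0
```

```bash
python3 - <<'E'
from h import *
go(.552,.16,.037,7)
E
```

```text
t 20.8 pos [0.5542 0.1582 0.0425] yaw 7.0 tilt 0.05 q7 0.15 w 27.7 | twist 0.0 shift [ 0.0021 -0.002   0.0055]
```

Request:
move_arm(
  motion=[
    {"tx": 0, "ty": 0, "tz": -0.005, "twist": 0},
    {"tx": 0, "ty": 0, "tz": -0.015, "twist": 0},
    {"tx": 0, "ty": 0, "tz": -0.025, "twist": 0},
    {"tx": 0, "ty": 0, "tz": -0.03, "twist": 0},
    {"tx": 0, "ty": 0, "tz": -0.035, "twist": 0},
    {"tx": 0, "ty": 0, "tz": -0.035, "twist": 0},
    {"tx": 0, "ty": 0, "tz": -0.03, "twist": 0},
    {"tx": 0.03, "ty": 0, "tz": -0.02, "twist": 0},
    {"tx": 0.04, "ty": 0, "tz": 0, "twist": 0},
    {"tx": 0.04, "ty": 0, "tz": 0, "twist": 0},
    {"tx": 0.03, "ty": 0, "tz": 0, "twist": 0},
    {"tx": 0, "ty": 0, "tz": 0, "twist": 0},
  ],
)

```text
clock: 21.95
position: [0.534, 0.303, 0.237]
ee_rot: [-2.07, -2.359, 0.0]
force: [-1.0, 0.4, -7.1]
width: 0.301
gripper_force: 40.0
```

```bash
python3 - <<'E'
from h import *
go(.5135,.3315,.1,92.9)
c=arm.calibration("wrist")
im=arm.get_image("wrist");cv2.imwrite("pics/w6.png",im[:,:,::-1]);np.savez("w6.npz",im=im,**c)
for r in arm.regions_of("wrist","large_book")[:2]: print("lb",r["conf"],r["region"].sum(),rect("wrist",r["region"],.03))
E
```

```text
t 21.9 pos [0.534 0.303 0.237] yaw 7.5 tilt 0.17 q7 -0.21 w 27.7 | twist -0.949 shift [0.0188 0.0292 0.1371]
lb 0.75 17776 (array([515.1, 331. ]), array([202.2, 142.8]), 2.0)
```

View pics/w6.png

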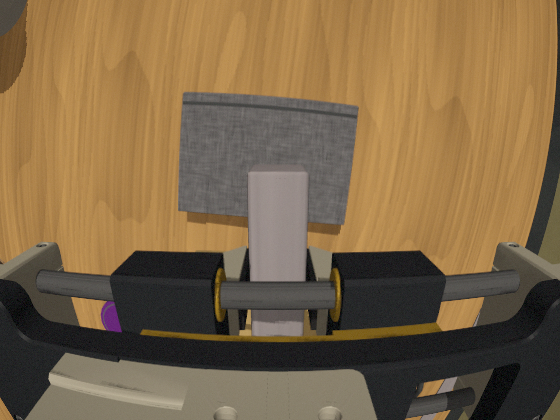

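The bar is held level, its far end at row 171. The book corners are roughly (184,93), (357,106), (344,224) and (179,211). I work out the bar's offset from the TCP.

```bash
python3 - <<'E'
from h import *
d=np.load("w6.npz");c=dict(K=d["K"],T=d["T"])
q=ray("wrist",[(278,171),(278,336)],.2525,c);print(q.round(4))
o=arm.observe();M=R.from_rotvec(o["ee_rot"]).as_matrix();print(((q-o["position"])@M).round(4))
q=ray("wrist",[(184,93),(357,106),(344,222),(179,211)],.03,c);print(q.mean(0).round(4),np.degrees(np.arctan2(*(q[1]-q[0])[1::-1])),np.degrees(np.arctan2(*(q[2]-q[3])[1::-1])))
E
```

```text
[[0.5266 0.354  0.2525]
 [0.5382 0.2666 0.2525]]
[[ 0.0575 -0.0021 -0.0153]
 [-0.0307 -0.0014 -0.0152]]
[0.5141 0.3366 0.03  ] 2.831343116461549 3.641196089923675
```

Request:
move_arm(
  motion=[
    {"tx": 0, "ty": 0, "tz": 0, "twist": -0.094},
    {"tx": 0, "ty": 0, "tz": 0, "twist": -0.094},
    {"tx": 0, "ty": 0, "tz": 0, "twist": -0.094},
    {"tx": 0, "ty": 0, "tz": 0, "twist": -0.094},
    {"tx": 0, "ty": 0, "tz": 0, "twist": -0.094},
    {"tx": 0, "ty": 0, "tz": 0, "twist": -0.094},
    {"tx": 0, "ty": 0, "tz": 0, "twist": -0.094},
    {"tx": 0, "ty": 0, "tz": 0, "twist": -0.094},
    {"tx": 0, "ty": 0, "tz": 0, "twist": -0.094},
    {"tx": 0, "ty": 0, "tz": 0, "twist": -0.094},
    {"tx": 0, "ty": 0, "tz": 0, "twist": 0},
    {"tx": 0, "ty": 0, "tz": 0, "twist": 0},
  ],
)

```text
clock: 23.25
position: [0.537, 0.2954, 0.2375]
ee_rot: [0.034, -3.141, 0.001]
force: [-0.4, 0.2, -5.5]
width: 0.296
gripper_force: 40.0
```

```bash
python3 - <<'E'
from h import *
go(.5195,.333,.0435,93)
E
```

```text
t 23.2 pos [0.537  0.2954 0.2375] yaw 91.2 tilt 0.04 q7 1.11 w 27.2 | twist -0.019 shift [0.0155 0.0386 0.1939]
```

Request:
move_arm(
  motion=[
    {"tx": 0.0055, "ty": 0.0136, "tz": 0, "twist": -0.019},
    {"tx": 0.005, "ty": 0.0125, "tz": 0.02, "twist": 0},
    {"tx": 0.005, "ty": 0.0125, "tz": 0.035, "twist": 0},
    {"tx": 0, "ty": 0, "tz": 0.035, "twist": 0},
    {"tx": 0, "ty": 0, "tz": 0.035, "twist": 0},
    {"tx": 0, "ty": 0, "tz": 0.03, "twist": 0},
    {"tx": 0, "ty": 0, "tz": 0.015, "twist": 0},
    {"tx": 0, "ty": 0, "tz": 0.005, "twist": 0},
    {"tx": 0, "ty": 0, "tz": 0, "twist": 0},
    {"tx": 0, "ty": 0, "tz": 0, "twist": 0},
  ],
)

```text
clock: 24.25
position: [0.5204, 0.3355, 0.0638]
ee_rot: [-0.09, 3.138, 0.002]
force: [0.2, 1.1, -6.2]
width: 0.302
gripper_force: 40.0
```

```bash
python3 - <<'E'
from h import *
go(.5195,.333,.0435,93)
c=arm.calibration("wrist")
im=arm.get_image("wrist");cv2.imwrite("pics/w7.png",im[:,:,::-1]);np.savez("w7.npz",im=im,**c)
E
```

```text
t 24.2 pos [0.5204 0.3355 0.0638] yaw 93.3 tilt 0.15 q7 1.11 w 27.8 | twist 0.003 shift [ 0.0011 -0.0025  0.0203]
```

View pics/w7.png

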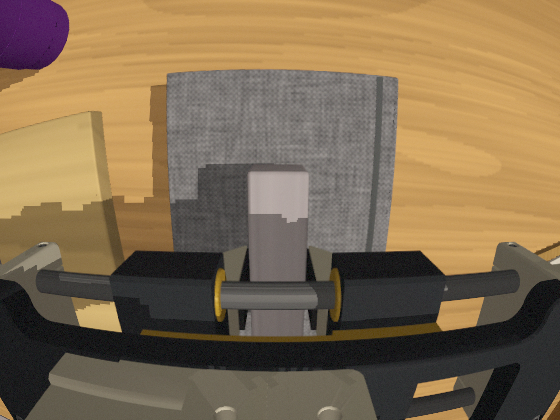

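The bar (columns 248–308) is centred across the book (174–385). I check the lengthwise centring from the book's near edge at row 71.

```bash
python3 - <<'E'
from h import *
d=np.load("w7.npz");c=dict(K=d["K"],T=d["T"])
print("edge",ray("wrist",[(168,73),(282,70),(397,77),(174,245),(386,245)],.03,c).round(4).tolist(),"bar end",ray("wrist",[(249,171),(308,171)],.0793,c).round(4).tolist())
E
```

```text
edge [[0.4169, 0.2632, 0.03], [0.4142, 0.3319, 0.03], [0.4105, 0.402, 0.03], [0.5264, 0.2678, 0.03], [0.5184, 0.4073, 0.03]] bar end [[0.4683, 0.3195, 0.0793], [0.4667, 0.3458, 0.0793]]
```

Request:
move_arm(
  motion=[
    {"tx": 0.003, "ty": 0.002, "tz": 0.005, "twist": 0},
    {"tx": 0, "ty": 0, "tz": 0.005, "twist": 0},
    {"tx": 0, "ty": 0, "tz": 0.004, "twist": 0},
    {"tx": 0, "ty": 0, "tz": 0.002, "twist": 0},
    {"tx": 0, "ty": 0, "tz": 0.001, "twist": 0},
    {"tx": 0, "ty": 0, "tz": 0.001, "twist": 0},
    {"tx": 0, "ty": 0, "tz": 0, "twist": 0},
    {"tx": 0, "ty": 0, "tz": 0, "twist": 0},
  ],
)

```text
clock: 25.1
position: [0.5164, 0.3366, 0.0443]
ee_rot: [-0.091, 3.14, 0.0]
force: [0.3, 0.3, -6.8]
width: 0.307
gripper_force: 40.0
```

Request:
move_arm(
  motion=[
    {"tx": 0, "ty": 0, "tz": 0.001, "twist": 0},
    {"tx": 0, "ty": 0, "tz": 0.001, "twist": 0},
    {"tx": 0, "ty": 0, "tz": 0.0005, "twist": 0},
    {"tx": 0, "ty": 0, "tz": 0, "twist": 0},
    {"tx": 0, "ty": 0, "tz": 0, "twist": 0},
  ],
)

```text
clock: 25.6
position: [0.5165, 0.3367, 0.0425]
ee_rot: [-0.091, 3.14, 0.001]
force: [-3.0, -2.3, 6.7]
width: 0.301
gripper_force: 40.0
```

Contact made, so I release, rise and go to the block.

Request:
move_arm(
  motion=[
    {"tx": 0, "ty": 0, "tz": 0, "twist": 0},
    {"tx": 0, "ty": 0, "tz": 0, "twist": 0},
    {"tx": 0, "ty": 0, "tz": 0, "twist": 0},
    {"tx": 0, "ty": 0, "tz": 0, "twist": 0},
    {"tx": 0, "ty": 0, "tz": -0.02, "twist": 0},
    {"tx": 0, "ty": 0, "tz": -0.04, "twist": 0},
    {"tx": 0, "ty": 0, "tz": -0.05, "twist": 0},
    {"tx": 0, "ty": 0, "tz": -0.04, "twist": 0},
    {"tx": 0, "ty": 0, "tz": 0, "twist": 0.09},
    {"tx": 0, "ty": 0, "tz": 0, "twist": 0.09},
    {"tx": 0, "ty": 0, "tz": 0, "twist": 0.09},
    {"tx": 0, "ty": 0, "tz": 0, "twist": 0.09},
  ],
  gripper=-0.3,
)

```text
clock: 26.8
position: [0.5164, 0.3366, 0.1919]
ee_rot: [0.797, 3.039, 0.001]
force: [0.1, 1.1, 1.2]
width: 0.656
gripper_force: 0.0
```

Request:
move_arm(
  motion=[
    {"tx": 0, "ty": 0, "tz": 0, "twist": 0.09},
    {"tx": 0, "ty": 0, "tz": 0, "twist": 0.09},
    {"tx": 0, "ty": 0, "tz": 0, "twist": 0.09},
    {"tx": 0, "ty": 0, "tz": 0, "twist": 0.09},
    {"tx": 0, "ty": 0, "tz": 0, "twist": 0.09},
    {"tx": 0, "ty": 0, "tz": 0, "twist": 0.09},
    {"tx": 0, "ty": 0, "tz": 0, "twist": 0},
  ],
)

```text
clock: 27.5
position: [0.5162, 0.3367, 0.1916]
ee_rot: [1.972, 2.445, -0.0]
force: [-0.6, 0.3, -0.4]
width: 0.65
gripper_force: 0.0
```

```bash
python3 - <<'E'
from h import *
go(.560,.069,.18,7)
E
```

```text
t 27.5 pos [0.5162 0.3367 0.1916] yaw 12.2 tilt 0.02 q7 -0.17 w 59.8 | twist 0.058 shift [-0.2711  0.0108  0.0117]
```

Request:
move_arm(
  motion=[
    {"tx": 0, "ty": 0, "tz": 0, "twist": 0.058},
    {"tx": -0.02, "ty": 0.0012, "tz": 0, "twist": 0},
    {"tx": -0.042, "ty": 0.002, "tz": 0, "twist": 0},
    {"tx": -0.046, "ty": 0.002, "tz": 0, "twist": 0},
    {"tx": -0.046, "ty": 0.002, "tz": 0, "twist": 0},
    {"tx": -0.046, "ty": 0.002, "tz": 0, "twist": 0},
    {"tx": -0.042, "ty": 0.002, "tz": 0, "twist": 0},
    {"tx": -0.03, "ty": 0.001, "tz": 0, "twist": 0},
    {"tx": 0, "ty": 0, "tz": 0, "twist": 0},
    {"tx": 0, "ty": 0, "tz": 0, "twist": 0},
  ],
)

```text
clock: 28.5
position: [0.562, 0.0667, 0.1918]
ee_rot: [-2.079, -2.356, -0.0]
force: [0.4, 0.8, 0.4]
width: 0.653
gripper_force: 0.0
```

```bash
python3 - <<'E'
from h import *
go(.561,.068,.042,7)
c=arm.calibration("wrist")
im=arm.get_image("wrist");cv2.imwrite("pics/w8.png",im[:,:,::-1]);np.savez("w8.npz",im=im,**c)
for r in arm.regions_of("wrist","block_c")[:3]: print(r["conf"],(np.array(r["point"])*[560,420]).round(),r["region"].sum(),rect("wrist",r["region"],.066))
for r in arm.regions_of("top","bar_c")[:2]: print("bar",r["conf"],rect("top",r["region"],.058))
E
```

```text
t 28.5 pos [0.562  0.0667 0.1918] yaw 7.2 tilt 0.01 q7 0.21 w 60.1 | twist 0.002 shift [ 0.0013 -0.0008  0.1498]
0.75 [279. 202.] 3148 (array([561.9,  71.1]), array([65.7, 42. ]), -85.3)
0.63 [ 97. 209.] 1983 (array([372.7,  41.7]), array([70. , 41.7]), 8.4)
bar 0.6 (array([554. , 157.3]), array([97.8, 33. ]), -85.6)
bar 0.17 (array([ 535.6, -105.4]), array([139.1, 100.1]), -8.3)
```

View pics/w8.png

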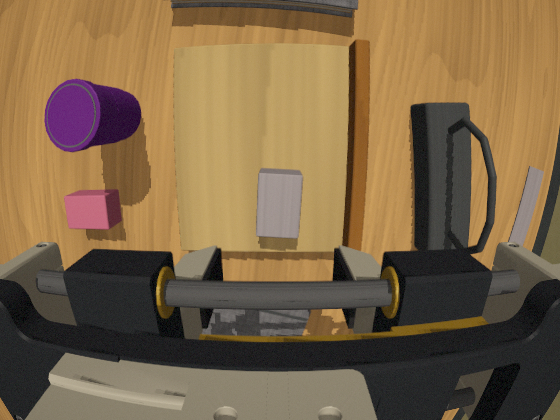

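The grey block is at (279,204), centred between the fingers (200–360). Now I grasp it.

Request:
move_arm(
  motion=[
    {"tx": 0.002, "ty": 0, "tz": 0.02, "twist": 0},
    {"tx": 0, "ty": 0, "tz": 0.035, "twist": 0},
    {"tx": 0, "ty": 0, "tz": 0.035, "twist": 0},
    {"tx": 0, "ty": 0, "tz": 0.03, "twist": 0},
    {"tx": 0, "ty": 0, "tz": 0.02, "twist": 0},
    {"tx": 0, "ty": 0, "tz": 0.01, "twist": 0},
    {"tx": 0, "ty": 0, "tz": 0.002, "twist": 0},
    {"tx": 0, "ty": 0, "tz": 0, "twist": 0},
    {"tx": 0, "ty": 0, "tz": 0, "twist": 0},
  ],
)

```text
clock: 29.55
position: [0.5626, 0.0705, 0.0408]
ee_rot: [2.078, 2.355, 0.002]
force: [-0.0, 0.3, -0.0]
width: 0.649
gripper_force: 0.0
```

Request:
move_arm(
  motion=[
    {"tx": 0, "ty": 0, "tz": 0, "twist": 0},
    {"tx": 0, "ty": 0, "tz": 0, "twist": 0},
    {"tx": 0, "ty": 0, "tz": 0, "twist": 0},
    {"tx": 0, "ty": 0, "tz": 0, "twist": 0},
    {"tx": 0, "ty": 0, "tz": 0, "twist": 0},
    {"tx": 0, "ty": 0, "tz": 0, "twist": 0},
  ],
  gripper=1,
  squeeze=40,
)

```text
clock: 30.15
position: [0.5623, 0.0704, 0.0402]
ee_rot: [2.079, 2.355, 0.002]
force: [1.0, 0.9, 5.2]
width: 0.434
gripper_force: 39.4
```

Request:
move_arm(
  motion=[
    {"tx": 0, "ty": 0, "tz": -0.005, "twist": 0},
    {"tx": 0, "ty": 0, "tz": -0.015, "twist": 0},
    {"tx": 0, "ty": 0, "tz": -0.03, "twist": 0},
    {"tx": 0, "ty": 0, "tz": -0.03, "twist": 0},
    {"tx": 0, "ty": 0, "tz": -0.03, "twist": 0},
    {"tx": 0, "ty": 0, "tz": -0.015, "twist": 0},
    {"tx": 0, "ty": 0, "tz": 0, "twist": 0},
  ],
)

```text
clock: 30.85
position: [0.5628, 0.07, 0.1673]
ee_rot: [2.079, 2.353, 0.005]
force: [0.1, -0.1, -6.3]
width: 0.433
gripper_force: 39.4
```

```bash
python3 - <<'E'
from h import *
go(.543,-.107,.12,7)
im=arm.get_image("top");cv2.imwrite("pics/top2.png",cv2.resize(im[150:300,90:490],None,fx=2,fy=2,interpolation=cv2.INTER_CUBIC)[:,:,::-1])
for q,z in [("small_book",.02),("large_book",.03),("bar_c",.058)]:
    for r in arm.regions_of("top",q)[:2]: print(q,r["conf"],rect("top",r["region"],z))
E
```

```text
t 30.9 pos [0.5628 0.07   0.1673] yaw 7.1 tilt 0.21 q7 0.23 w 39.9 | twist 0.001 shift [-0.1733 -0.0414  0.0471]
small_book 0.79 (array([ 542.9, -109.5]), array([141.3, 101.9]), -8.9)
large_book 0.8 (array([515.2, 336.1]), array([202.2, 141.9]), 1.3)
large_book 0.26 (array([ 492.3, -336.7]), array([245.9, 159.4]), 4.7)
bar_c 0.74 (array([513.9, 331.4]), array([101. ,  33.8]), 3.4)
bar_c 0.48 (array([ 535.9, -104.8]), array([138.6,  98. ]), -8.1)
```

View pics/top2.png

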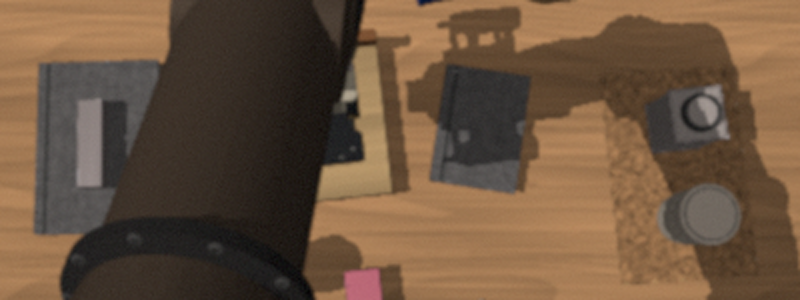

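The bar lies lengthwise in the middle of the large book (crop px (89,142)), and the tin and tub stand on the mat. The small book is unobstructed at crop px (481,128). I carry the block over.

Request:
move_arm(
  motion=[
    {"tx": -0.02, "ty": -0.005, "tz": 0, "twist": 0},
    {"tx": -0.035, "ty": -0.0085, "tz": 0, "twist": 0},
    {"tx": -0.04, "ty": -0.0095, "tz": 0, "twist": 0},
    {"tx": -0.04, "ty": -0.0095, "tz": 0, "twist": 0},
    {"tx": -0.028, "ty": -0.007, "tz": 0, "twist": 0},
    {"tx": -0.011, "ty": -0.003, "tz": 0.01, "twist": 0},
    {"tx": 0, "ty": 0, "tz": 0.03, "twist": 0},
    {"tx": 0, "ty": 0, "tz": 0.03, "twist": 0},
    {"tx": 0, "ty": 0, "tz": 0.025, "twist": 0},
    {"tx": 0, "ty": 0, "tz": 0.01, "twist": 0},
    {"tx": 0, "ty": 0, "tz": 0, "twist": 0},
  ],
)

```text
clock: 32.15
position: [0.5397, -0.1076, 0.058]
ee_rot: [-2.078, -2.352, 0.004]
force: [0.9, -0.1, -6.0]
width: 0.438
gripper_force: 39.4
```

```bash
python3 - <<'E'
from h import *
go(.542,-.108,.0302,7)
c=arm.calibration("wrist")
im=arm.get_image("wrist");cv2.imwrite("pics/w9.png",im[:,:,::-1]);np.savez("w9.npz",im=im,**c)
print(ray("top",np.array([(447,65),(531,75),(517,192),(430,181)])/2+[90,150],.02).mean(0).round(4))
E
```

```text
t 32.1 pos [ 0.5397 -0.1076  0.058 ] yaw 7.1 tilt 0.23 q7 0.65 w 40.3 | twist 0.001 shift [-0.0006  0.0024  0.0278]
[ 0.541  -0.1098  0.02  ]
```

View pics/w9.png

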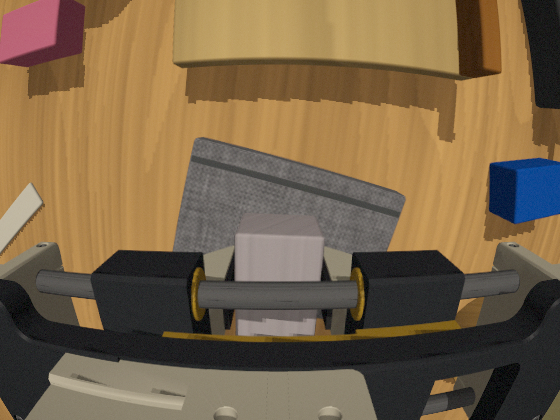

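The block is held over the book. The book's left edge corners show at (199,138) and (404,194), so I derive its centre from those.

```bash
python3 - <<'E'
from h import *
d=np.load("w9.npz");c=dict(K=d["K"],T=d["T"])
q=ray("wrist",[(198,138),(405,194)],.02,c)[:,:2];e=q[1]-q[0];L=np.hypot(*e);u=e/L
print(q.round(4).tolist(),L,np.degrees(np.arctan2(u[1],u[0])),"centre",(q.mean(0)+.05*np.array([u[1],-u[0]])).round(4))
b=ray("wrist",[(236,234),(322,236)],.058+.0258,c);print("block far top edge",b.round(4).tolist())
go(.542,-.108,.0302,7)
E
```

```text
[[0.4821, -0.0492], [0.6172, -0.0672]] 0.13635208916255617 -7.579532721300214 centre [ 0.5431 -0.1078]
block far top edge [[0.5178, -0.0847, 0.0838], [0.5551, -0.0809, 0.0838]]
t 32.2 pos [ 0.5408 -0.108   0.0593] yaw 7.1 tilt 0.09 q7 0.65 w 40.3 | twist 0.001 shift [-0.0002  0.0013  0.0291]
```

Request:
move_arm(
  motion=[
    {"tx": 0.002, "ty": 0.001, "tz": 0.008, "twist": 0},
    {"tx": 0, "ty": 0, "tz": 0.007, "twist": 0},
    {"tx": 0, "ty": 0, "tz": 0.005, "twist": 0},
    {"tx": 0, "ty": 0, "tz": 0.003, "twist": 0},
    {"tx": 0, "ty": 0, "tz": 0.002, "twist": 0},
    {"tx": 0, "ty": 0, "tz": 0.001, "twist": 0},
    {"tx": 0, "ty": 0, "tz": 0, "twist": 0},
    {"tx": 0, "ty": 0, "tz": 0, "twist": 0},
  ],
)

```text
clock: 33.0
position: [0.5421, -0.1058, 0.0339]
ee_rot: [2.08, 2.354, 0.0]
force: [-0.1, 0.5, -5.8]
width: 0.438
gripper_force: 39.4
```

Request:
move_arm(
  motion=[
    {"tx": -0.001, "ty": 0, "tz": 0.001, "twist": 0},
    {"tx": 0, "ty": 0, "tz": 0.001, "twist": 0},
    {"tx": 0, "ty": 0, "tz": 0.001, "twist": 0},
    {"tx": 0, "ty": 0, "tz": 0.0005, "twist": 0},
    {"tx": 0, "ty": 0, "tz": 0, "twist": 0},
    {"tx": 0, "ty": 0, "tz": 0, "twist": 0},
  ],
)

```text
clock: 33.6
position: [0.542, -0.1066, 0.0302]
ee_rot: [-2.079, -2.355, -0.0]
force: [-1.0, 0.4, -3.8]
width: 0.435
gripper_force: 39.4
```

Request:
move_arm(
  motion=[
    {"tx": 0, "ty": 0, "tz": 0.0007, "twist": 0},
    {"tx": 0, "ty": 0, "tz": 0, "twist": 0},
    {"tx": 0, "ty": 0, "tz": 0, "twist": 0},
  ],
)

```text
clock: 33.9
position: [0.542, -0.1066, 0.0302]
ee_rot: [-2.08, -2.354, -0.001]
force: [-4.2, 1.9, 6.5]
width: 0.433
gripper_force: 39.4
```

Request:
move_arm(
  motion=[
    {"tx": 0, "ty": 0, "tz": 0, "twist": 0},
    {"tx": 0, "ty": 0, "tz": 0, "twist": 0},
    {"tx": 0, "ty": 0, "tz": 0, "twist": 0},
    {"tx": 0, "ty": 0, "tz": 0, "twist": 0},
    {"tx": 0, "ty": 0, "tz": -0.02, "twist": 0},
    {"tx": 0, "ty": 0, "tz": -0.04, "twist": 0},
    {"tx": 0, "ty": 0, "tz": -0.05, "twist": 0},
    {"tx": 0, "ty": 0, "tz": -0.04, "twist": 0},
    {"tx": 0, "ty": 0, "tz": 0, "twist": 0},
  ],
  gripper=-0.3,
)

```text
clock: 34.8
position: [0.5451, -0.1078, 0.1848]
ee_rot: [2.075, 2.349, 0.009]
force: [0.4, 0.5, 0.4]
width: 0.649
gripper_force: 0.0
```

```bash
python3 - <<'E'
from h import *
go(.549,-.3385,.18,5)
E
```

```text
t 34.8 pos [ 0.5451 -0.1078  0.1848] yaw 7.1 tilt 0.51 q7 0.54 w 59.7 | twist 0.023 shift [-0.2301 -0.0163  0.005 ]
```

Request:
move_arm(
  motion=[
    {"tx": -0.02, "ty": -0.0015, "tz": 0, "twist": 0.023},
    {"tx": -0.042, "ty": -0.003, "tz": 0, "twist": 0},
    {"tx": -0.045, "ty": -0.003, "tz": 0, "twist": 0},
    {"tx": -0.045, "ty": -0.003, "tz": 0, "twist": 0},
    {"tx": -0.042, "ty": -0.003, "tz": 0, "twist": 0},
    {"tx": -0.025, "ty": -0.002, "tz": 0, "twist": 0},
    {"tx": -0.011, "ty": -0.001, "tz": 0, "twist": 0},
    {"tx": 0, "ty": 0, "tz": 0, "twist": 0},
    {"tx": 0, "ty": 0, "tz": 0, "twist": 0},
  ],
  gripper=-1,
)

```text
clock: 35.7
position: [0.5469, -0.3354, 0.179]
ee_rot: [-2.119, -2.317, -0.001]
force: [0.9, 0.7, 0.7]
width: 1.001
gripper_force: 0.0
```

```bash
python3 - <<'E'
from h import *
go(.549,-.3385,.0553,5)
arm.get_image("top")
for q,z in [("small_book",.02),("block_c",.056),("tin_c",.112)]:
    for r in arm.regions_of("top",q)[:4]: print(q,r["conf"],rect("top",r["region"],z))
arm.get_image("wrist")
for q,z in [("tin_c",.1),("tub_c",.104)]:
    for r in arm.regions_of("wrist",q)[:2]: print(q,r["conf"],(np.array(r["point"])*[560,420]).round(),rect("wrist",r["region"],z))
E
```

```text
t 35.7 pos [ 0.5469 -0.3354  0.179 ] yaw 5.1 tilt 0.09 q7 0.9 w 92.1 | twist 0.001 shift [-0.0035  0.0019  0.1237]
small_book 0.58 (array([ 543. , -108.7]), array([140.3, 101.2]), -8.3)
small_book 0.42 (array([ 558. , -351.8]), array([92.7, 73.9]), -82.5)
block_c 0.91 (array([ 541.2, -109.6]), array([61.5, 41.3]), -85.2)
block_c 0.88 (array([347.7,  23.1]), array([58.6, 39.8]), 3.9)
block_c 0.66 (array([716. , -44.9]), array([70.1, 44.7]), 15.1)
tin_c 0.97 (array([ 540.9, -319.2]), array([86.1, 67.6]), -84.4)
tin_c 0.15 (array([714.4, 101.1]), array([157.3,  70. ]), -75.5)
tin_c 0.76 [281. 216.] (array([ 546.7, -332.5]), array([72.2, 59.6]), -83.8)
tub_c 0.85 [156. 208.] (array([ 448.1, -338.6]), array([89.9, 61.4]), 28.8)
```

Block is within 2 mm of the small book's middle. Now I fetch the tin.

Request:
move_arm(
  motion=[
    {"tx": -0.003, "ty": 0.002, "tz": 0.02, "twist": 0},
    {"tx": 0, "ty": 0, "tz": 0.03, "twist": 0},
    {"tx": 0, "ty": 0, "tz": 0.03, "twist": 0},
    {"tx": 0, "ty": 0, "tz": 0.025, "twist": 0},
    {"tx": 0, "ty": 0, "tz": 0.012, "twist": 0},
    {"tx": 0, "ty": 0, "tz": 0.004, "twist": 0},
    {"tx": 0, "ty": 0, "tz": 0, "twist": 0},
    {"tx": 0, "ty": 0, "tz": 0, "twist": 0},
  ],
)

```text
clock: 36.85
position: [0.5494, -0.3405, 0.0598]
ee_rot: [2.121, 2.315, 0.001]
force: [-0.2, -0.4, 0.5]
width: 1.002
gripper_force: 0.0
```

Request:
move_arm(
  motion=[
    {"tx": 0, "ty": 0, "tz": 0, "twist": 0},
    {"tx": 0, "ty": 0, "tz": 0, "twist": 0},
    {"tx": 0, "ty": 0, "tz": 0, "twist": 0},
    {"tx": 0, "ty": 0, "tz": 0, "twist": 0},
    {"tx": 0, "ty": 0, "tz": 0, "twist": 0},
    {"tx": 0, "ty": 0, "tz": 0, "twist": 0},
    {"tx": 0, "ty": 0, "tz": 0, "twist": 0},
    {"tx": 0, "ty": 0, "tz": 0, "twist": 0},
  ],
  gripper=1,
  squeeze=25,
)

```text
clock: 37.65
position: [0.5489, -0.3401, 0.0586]
ee_rot: [2.122, 2.317, 0.0]
force: [-0.8, 0.8, 1.6]
width: 0.634
gripper_force: 24.9
```

Request:
move_arm(
  motion=[
    {"tx": 0, "ty": 0, "tz": -0.005, "twist": 0},
    {"tx": 0, "ty": 0, "tz": -0.015, "twist": 0},
    {"tx": 0, "ty": 0, "tz": -0.03, "twist": 0},
    {"tx": 0, "ty": 0, "tz": -0.035, "twist": 0},
    {"tx": 0, "ty": 0, "tz": -0.03, "twist": 0},
    {"tx": 0, "ty": 0, "tz": -0.015, "twist": 0},
    {"tx": 0, "ty": 0, "tz": 0, "twist": 0},
  ],
)

```text
clock: 38.35
position: [0.5496, -0.3408, 0.191]
ee_rot: [2.119, 2.314, 0.002]
force: [-0.2, -0.8, -3.6]
width: 0.634
gripper_force: 24.9
```

```bash
python3 - <<'E'
from h import *
go(.503,.0613,.0813,9.8)
E
```

```text
t 38.4 pos [ 0.5496 -0.3408  0.191 ] yaw 5.0 tilt 0.23 q7 0.9 w 58.3 | twist -0.053 shift [0.4044 0.0222 0.1089]
```

Request:
move_arm(
  motion=[
    {"tx": 0, "ty": 0, "tz": 0, "twist": -0.053},
    {"tx": 0.02, "ty": 0.001, "tz": 0, "twist": 0},
    {"tx": 0.04, "ty": 0.002, "tz": 0, "twist": 0},
    {"tx": 0.048, "ty": 0.003, "tz": 0, "twist": 0},
    {"tx": 0.048, "ty": 0.003, "tz": 0, "twist": 0},
    {"tx": 0.048, "ty": 0.003, "tz": 0, "twist": 0},
    {"tx": 0.048, "ty": 0.003, "tz": 0, "twist": 0},
    {"tx": 0.048, "ty": 0.003, "tz": 0, "twist": 0},
    {"tx": 0.046, "ty": 0.002, "tz": 0, "twist": 0},
    {"tx": 0.035, "ty": 0.0015, "tz": 0, "twist": 0},
    {"tx": 0.02, "ty": 0.0005, "tz": 0, "twist": 0},
    {"tx": 0, "ty": 0, "tz": 0, "twist": 0},
  ],
)

```text
clock: 39.55
position: [0.5005, 0.0629, 0.1869]
ee_rot: [-2.015, -2.407, 0.002]
force: [0.4, -0.4, -3.9]
width: 0.63
gripper_force: 24.9
```

```bash
python3 - <<'E'
from h import *
go(.503,.060,.0846,9.8)
E
```

```text
t 39.5 pos [0.5005 0.0629 0.1869] yaw 10.1 tilt 0.18 q7 0.2 w 58.0 | twist 0.004 shift [-0.0033  0.0023  0.1023]
```

Request:
move_arm(
  motion=[
    {"tx": -0.002, "ty": 0.001, "tz": 0.02, "twist": 0},
    {"tx": 0, "ty": 0, "tz": 0.025, "twist": 0},
    {"tx": 0, "ty": 0, "tz": 0.02, "twist": 0},
    {"tx": 0, "ty": 0, "tz": 0.015, "twist": 0},
    {"tx": 0, "ty": 0, "tz": 0.008, "twist": 0},
    {"tx": 0, "ty": 0, "tz": 0.005, "twist": 0},
    {"tx": 0, "ty": 0, "tz": 0, "twist": 0},
    {"tx": 0, "ty": 0, "tz": 0, "twist": 0},
  ],
)

```text
clock: 40.35
position: [0.5038, 0.0569, 0.0959]
ee_rot: [2.024, 2.403, 0.001]
force: [0.5, 0.4, -2.7]
width: 0.631
gripper_force: 24.9
```

```bash
python3 - <<'E'
from h import *
go(.503,.060,.0846,9.8)
E
```

```text
t 40.4 pos [0.5038 0.0569 0.0959] yaw 9.8 tilt 0.04 q7 0.32 w 58.0 | twist -0.0 shift [ 0.0032 -0.0003  0.0113]
```

Request:
move_arm(
  motion=[
    {"tx": 0.003, "ty": 0, "tz": 0.004, "twist": 0},
    {"tx": 0, "ty": 0, "tz": 0.003, "twist": 0},
    {"tx": 0, "ty": 0, "tz": 0.002, "twist": 0},
    {"tx": 0, "ty": 0, "tz": 0.001, "twist": 0},
    {"tx": 0, "ty": 0, "tz": 0.001, "twist": 0},
    {"tx": 0, "ty": 0, "tz": 0, "twist": 0},
    {"tx": 0, "ty": 0, "tz": 0, "twist": 0},
  ],
)

```text
clock: 41.05
position: [0.503, 0.06, 0.0846]
ee_rot: [2.024, 2.403, 0.0]
force: [0.6, -0.3, -3.3]
width: 0.633
gripper_force: 24.9
```

Request:
move_arm(
  motion=[
    {"tx": 0, "ty": 0, "tz": 0.001, "twist": 0},
    {"tx": 0, "ty": 0, "tz": 0.0005, "twist": 0},
    {"tx": 0, "ty": 0, "tz": 0, "twist": 0},
    {"tx": 0, "ty": 0, "tz": 0, "twist": 0},
  ],
)

```text
clock: 41.45
position: [0.5031, 0.06, 0.0845]
ee_rot: [-2.023, -2.402, -0.002]
force: [-8.0, -0.5, 22.1]
width: 0.634
gripper_force: 24.9
```

Contact made, so I release, rise and return to the tub.

Request:
move_arm(
  motion=[
    {"tx": 0, "ty": 0, "tz": -0.001, "twist": 0},
    {"tx": 0, "ty": 0, "tz": 0, "twist": 0},
    {"tx": 0, "ty": 0, "tz": 0, "twist": 0},
    {"tx": 0, "ty": 0, "tz": 0, "twist": 0},
    {"tx": 0, "ty": 0, "tz": 0, "twist": 0},
    {"tx": 0, "ty": 0, "tz": -0.02, "twist": 0},
    {"tx": 0, "ty": 0, "tz": -0.03, "twist": 0},
    {"tx": 0, "ty": 0, "tz": -0.045, "twist": 0},
    {"tx": 0, "ty": 0, "tz": -0.035, "twist": 0},
    {"tx": 0, "ty": 0, "tz": 0, "twist": 0},
  ],
  gripper=-1,
)

```text
clock: 42.45
position: [0.5057, 0.0601, 0.2183]
ee_rot: [2.021, 2.4, 0.01]
force: [0.7, 0.2, -0.2]
width: 1.0
gripper_force: 0.0
```

```bash
python3 - <<'E'
from h import *
go(.4397,-.3467,.18,4.6)
E
```

```text
t 42.5 pos [0.5057 0.0601 0.2183] yaw 9.8 tilt 0.43 q7 0.18 w 92.0 | twist 0.058 shift [-0.4003 -0.0986  0.0369]
```

Request:
move_arm(
  motion=[
    {"tx": 0, "ty": 0, "tz": 0, "twist": 0.058},
    {"tx": -0.025, "ty": -0.006, "tz": 0, "twist": 0},
    {"tx": -0.042, "ty": -0.0103, "tz": 0, "twist": 0},
    {"tx": -0.046, "ty": -0.0113, "tz": 0, "twist": 0},
    {"tx": -0.046, "ty": -0.0113, "tz": 0, "twist": 0},
    {"tx": -0.046, "ty": -0.0113, "tz": 0, "twist": 0},
    {"tx": -0.046, "ty": -0.0113, "tz": 0, "twist": 0},
    {"tx": -0.046, "ty": -0.0113, "tz": 0, "twist": 0},
    {"tx": -0.042, "ty": -0.0103, "tz": 0, "twist": 0},
    {"tx": -0.036, "ty": -0.009, "tz": 0, "twist": 0},
    {"tx": -0.025, "ty": -0.0065, "tz": 0.01, "twist": 0},
    {"tx": 0, "ty": 0, "tz": 0.01, "twist": 0},
  ],
)

```text
clock: 43.65
position: [0.4347, -0.3508, 0.1935]
ee_rot: [2.137, 2.301, -0.003]
force: [-0.4, 1.0, -0.1]
width: 0.999
gripper_force: 0.0
```

```bash
python3 - <<'E'
from h import *
go(.4397,-.3467,.047,4.6)
E
```

```text
t 43.6 pos [ 0.4347 -0.3508  0.1935] yaw 4.3 tilt 0.15 q7 1.01 w 91.9 | twist -0.004 shift [0.004  0.0054 0.1465]
```

Request:
move_arm(
  motion=[
    {"tx": 0.001, "ty": 0.002, "tz": 0.02, "twist": 0},
    {"tx": 0, "ty": 0, "tz": 0.03, "twist": 0},
    {"tx": 0, "ty": 0, "tz": 0.03, "twist": 0},
    {"tx": 0, "ty": 0, "tz": 0.03, "twist": 0},
    {"tx": 0, "ty": 0, "tz": 0.02, "twist": 0},
    {"tx": 0, "ty": 0, "tz": 0.009, "twist": 0},
    {"tx": 0, "ty": 0, "tz": 0, "twist": 0},
    {"tx": 0, "ty": 0, "tz": 0, "twist": 0},
  ],
)

```text
clock: 44.45
position: [0.4389, -0.3455, 0.0555]
ee_rot: [2.13, 2.308, 0.0]
force: [0.4, -1.3, 0.6]
width: 1.001
gripper_force: 0.0
```

```bash
python3 - <<'E'
from h import *
go(.4397,-.3467,.047,4.6)
E
```

```text
t 44.5 pos [ 0.4389 -0.3455  0.0555] yaw 4.6 tilt 0.03 q7 1.15 w 92.1 | twist -0.0 shift [-0.0013  0.0007  0.0085]
```

Request:
move_arm(
  motion=[
    {"tx": -0.001, "ty": 0.001, "tz": 0.007, "twist": 0},
    {"tx": 0, "ty": 0, "tz": 0, "twist": 0},
    {"tx": 0, "ty": 0, "tz": 0, "twist": 0},
    {"tx": 0, "ty": 0, "tz": 0, "twist": 0},
  ],
)

```text
clock: 44.85
position: [0.4398, -0.3464, 0.0483]
ee_rot: [2.131, 2.308, 0.0]
force: [0.5, 0.3, 0.1]
width: 1.002
gripper_force: 0.0
```

Request:
move_arm(
  motion=[
    {"tx": 0, "ty": 0, "tz": 0, "twist": 0},
    {"tx": 0, "ty": 0, "tz": 0, "twist": 0},
    {"tx": 0, "ty": 0, "tz": 0, "twist": 0},
    {"tx": 0, "ty": 0, "tz": 0, "twist": 0},
    {"tx": 0, "ty": 0, "tz": 0, "twist": 0},
    {"tx": 0, "ty": 0, "tz": 0, "twist": 0},
    {"tx": 0, "ty": 0, "tz": 0, "twist": 0},
    {"tx": 0, "ty": 0, "tz": 0, "twist": 0},
  ],
  gripper=1,
  squeeze=25,
)

```text
clock: 45.65
position: [0.4396, -0.3463, 0.048]
ee_rot: [-2.131, -2.308, -0.0]
force: [-1.2, 0.2, 1.5]
width: 0.695
gripper_force: 25.0
```

Request:
move_arm(
  motion=[
    {"tx": 0, "ty": 0, "tz": -0.005, "twist": 0},
    {"tx": 0, "ty": 0, "tz": -0.015, "twist": 0},
    {"tx": 0, "ty": 0, "tz": -0.03, "twist": 0},
    {"tx": 0, "ty": 0, "tz": -0.035, "twist": 0},
    {"tx": 0, "ty": 0, "tz": -0.035, "twist": 0},
    {"tx": 0, "ty": 0, "tz": -0.03, "twist": 0},
    {"tx": 0, "ty": 0, "tz": -0.015, "twist": 0},
    {"tx": 0, "ty": 0, "tz": 0, "twist": 0},
  ],
)

```text
clock: 46.45
position: [0.4405, -0.3473, 0.2161]
ee_rot: [2.128, 2.305, 0.002]
force: [0.1, 0.0, -2.7]
width: 0.702
gripper_force: 25.0
```

```bash
python3 - <<'E'
from h import *
go(.4928,.1527,.0731,5.8)
E
```

```text
t 46.5 pos [ 0.4405 -0.3473  0.2161] yaw 4.6 tilt 0.27 q7 0.99 w 64.6 | twist -0.014 shift [0.4926 0.102  0.1421]
```

Request:
move_arm(
  motion=[
    {"tx": 0.02, "ty": 0.004, "tz": 0, "twist": -0.014},
    {"tx": 0.04, "ty": 0.0083, "tz": 0, "twist": 0},
    {"tx": 0.048, "ty": 0.01, "tz": 0, "twist": 0},
    {"tx": 0.048, "ty": 0.01, "tz": 0, "twist": 0},
    {"tx": 0.048, "ty": 0.01, "tz": 0, "twist": 0},
    {"tx": 0.048, "ty": 0.01, "tz": 0, "twist": 0},
    {"tx": 0.048, "ty": 0.01, "tz": 0, "twist": 0},
    {"tx": 0.048, "ty": 0.01, "tz": 0, "twist": 0},
    {"tx": 0.048, "ty": 0.01, "tz": 0, "twist": 0},
    {"tx": 0.045, "ty": 0.009, "tz": 0, "twist": 0},
    {"tx": 0.032, "ty": 0.0065, "tz": 0, "twist": 0},
    {"tx": 0.018, "ty": 0.004, "tz": 0, "twist": 0},
  ],
)

```text
clock: 47.65
position: [0.4905, 0.1557, 0.2122]
ee_rot: [-2.1, -2.335, 0.002]
force: [0.9, 0.1, -3.5]
width: 0.696
gripper_force: 25.0
```

Request:
move_arm(
  motion=[
    {"tx": 0, "ty": 0, "tz": 0, "twist": 0},
    {"tx": 0, "ty": 0, "tz": 0, "twist": 0},
    {"tx": 0, "ty": 0, "tz": 0, "twist": 0},
  ],
)

```text
clock: 47.95
position: [0.4913, 0.1504, 0.2129]
ee_rot: [2.108, 2.329, -0.001]
force: [0.4, 0.6, -1.5]
width: 0.696
gripper_force: 25.0
```

```bash
python3 - <<'E'
from h import *
go(.4928,.1527,.074,5.8)
E
```

```text
t 48.0 pos [0.4913 0.1504 0.2129] yaw 5.7 tilt 0.05 q7 -0.06 w 64.1 | twist -0.001 shift [0.0022 0.0018 0.1389]
```

Request:
move_arm(
  motion=[
    {"tx": 0.002, "ty": 0.002, "tz": 0.02, "twist": 0},
    {"tx": 0, "ty": 0, "tz": 0.03, "twist": 0},
    {"tx": 0, "ty": 0, "tz": 0.03, "twist": 0},
    {"tx": 0, "ty": 0, "tz": 0.025, "twist": 0},
    {"tx": 0, "ty": 0, "tz": 0.014, "twist": 0},
    {"tx": 0, "ty": 0, "tz": 0.006, "twist": 0},
    {"tx": 0, "ty": 0, "tz": 0.003, "twist": 0},
    {"tx": 0, "ty": 0, "tz": 0.002, "twist": 0},
    {"tx": 0, "ty": 0, "tz": 0, "twist": 0},
    {"tx": 0, "ty": 0, "tz": 0, "twist": 0},
  ],
)

```text
clock: 48.95
position: [0.4936, 0.1548, 0.0836]
ee_rot: [2.105, 2.331, 0.002]
force: [-0.3, 0.2, -3.1]
width: 0.697
gripper_force: 25.0
```

```bash
python3 - <<'E'
from h import *
go(.4928,.1527,.074,5.8)
E
```

```text
t 49.0 pos [0.4936 0.1548 0.0836] yaw 5.8 tilt 0.07 q7 0.08 w 64.1 | twist 0.0 shift [-0.002  -0.001   0.0096]
```

Request:
move_arm(
  motion=[
    {"tx": -0.002, "ty": -0.001, "tz": 0.003, "twist": 0},
    {"tx": 0, "ty": 0, "tz": 0.003, "twist": 0},
    {"tx": 0, "ty": 0, "tz": 0.002, "twist": 0},
    {"tx": 0, "ty": 0, "tz": 0.001, "twist": 0},
    {"tx": 0, "ty": 0, "tz": 0, "twist": 0},
    {"tx": 0, "ty": 0, "tz": 0, "twist": 0},
  ],
)

```text
clock: 49.55
position: [0.4923, 0.1525, 0.074]
ee_rot: [-2.105, -2.332, 0.0]
force: [-1.6, -0.4, 0.4]
width: 0.696
gripper_force: 25.0
```

Request:
move_arm(
  motion=[
    {"tx": 0, "ty": 0, "tz": 0, "twist": 0},
    {"tx": 0, "ty": 0, "tz": 0, "twist": 0},
    {"tx": 0, "ty": 0, "tz": 0, "twist": 0},
    {"tx": 0, "ty": 0, "tz": 0, "twist": 0},
    {"tx": 0, "ty": 0, "tz": 0, "twist": 0},
    {"tx": 0, "ty": 0, "tz": -0.02, "twist": 0},
    {"tx": 0, "ty": 0, "tz": -0.03, "twist": 0},
    {"tx": 0, "ty": 0, "tz": -0.045, "twist": 0},
    {"tx": 0, "ty": 0, "tz": -0.05, "twist": 0},
    {"tx": 0, "ty": 0, "tz": -0.05, "twist": 0},
    {"tx": 0, "ty": 0, "tz": -0.04, "twist": 0},
    {"tx": 0, "ty": 0, "tz": 0, "twist": 0},
  ],
  gripper=-1,
)

```text
clock: 50.75
position: [0.495, 0.1529, 0.3144]
ee_rot: [2.104, 2.329, 0.014]
force: [0.5, -0.4, -0.4]
width: 1.003
gripper_force: 0.0
```

```bash
python3 - <<'E'
from h import *
go(.4805,.1329,.335,5.9)
c=arm.calibration("wrist");im=arm.get_image("wrist");np.savez("w10.npz",im=im,**c)
cv2.imwrite("pics/w10.png",im[:,:,::-1])
for q,z in [("tub_c",.13),("tin_c",.126)]:
    for r in arm.regions_of("wrist",q)[:2]: print(q,r["conf"],(np.array(r["point"])*[560,420]).round(),rect("wrist",r["region"],z))
arm.get_image("top")
for q,z in [("bar_c",.058),("block_c",.056)]:
    for r in arm.regions_of("top",q)[:2]: print(q,r["conf"],rect("top",r["region"],z))
E
```

```text
t 50.8 pos [0.495  0.1529 0.3144] yaw 5.8 tilt 0.53 q7 -0.13 w 92.3 | twist -0.001 shift [-0.0183 -0.0163 -0.0208]
tub_c 0.74 [274. 188.] (array([486.8, 156. ]), array([66.7, 64.3]), 52.3)
tub_c 0.69 [180. 189.] (array([384.2, 145. ]), array([76.3, 59.6]), 19.6)
tin_c 0.69 [277. 251.] (array([492.9,  83.1]), array([74.3, 58.9]), -78.9)
block_c 0.89 (array([717.2, -45. ]), array([65.3, 42.2]), 15.5)
block_c 0.59 (array([ 541.2, -110.7]), array([59.4, 41.6]), -86.4)
```

View pics/w10.png

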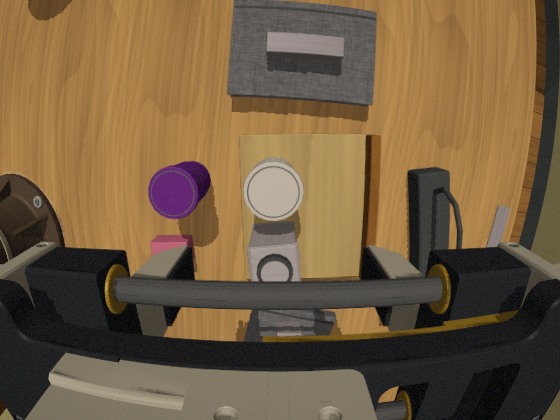

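The tub lid (273,191) and tin cap (275,271) stand upright back on the riser, and the bar (305,44) lies on the large book. I compare positions with the start, then hand in.

```bash
python3 - <<'E'
from h import *
d=np.load("w10.npz");c=dict(K=d["K"],T=d["T"])
p=ray("wrist",[(273,191)],.13,c)[0];q=ray("wrist",[(275,270)],.138,c)[0]
print("tub",p.round(4),"start .4925 .1530; tin",q.round(4),"start .503 .0615")
b=ray("wrist",[(267,33),(343,38),(343,56),(267,51)],.058,c).mean(0);k=ray("wrist",[(235,1),(376,12),(372,103),(229,95)],.03,c).mean(0);print("bar-book",(b-k)[:2].round(4))
if np.hypot(*(p[:2]-[.4925,.153]))<.01 and np.hypot(*(q[:2]-[.503,.0615]))<.01: print(arm.sign_off())
E
```

```text
tub [0.4905 0.1549 0.13  ] start .4925 .1530; tin [0.5017 0.0661 0.138 ] start .503 .0615
bar-book [-0.0013 -0.0002]
the job is handed in; nothing more can be done
None
```

The job is handed in at about 51 s of the 141 s allowed: the bar is about 1 mm and the block about 2 mm from the middles of their books, and the tub and tin are upright on the riser about 3 mm and 5 mm from where they started by the camera.

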